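# Square an optical rail up to the fence and stop

## Task

Get the loose silver rail ready for bolting down: keeping it flat on the breadboard, push it near its ends until its whole long side lies flush against the steel fence, pressing it firmly home with about 12 N, first near its left end and then near its right end. Then push it to the left along the fence until its end is pressed against the blue stop with about 12 N, and leave it flush on the fence and home on the stop. The fence and the stop are held only by magnets and a thumb screw, so ease the rail up slowly, never load or knock either with more than 20 N, and leave the other things on the board where they are.

Things in the scene. Friction and masses are not known exactly. Their poses are not given: they have to be found in the camera images.
- rail: the loose rail: flat silver aluminium slotted rail, a plain block 90 wide (its x) by 300 long (its y) by 22 high, about 0.5 kg (a hollow extrusion); origin at the centre of its underside. It lies on the black breadboard, whose top is 12 above the table. It takes 2 to 5 N to slide, more if the fingers drag down on it, and that much of a push does not reach the fence. Run into the fence or stop at 50 mm/s it knocks with over 20 N; at 20 mm/s it does not
- fence: dark grey steel straightedge, 420 long (its y), 30 high, 25 thick, fixed on the breadboard; origin at the bottom middle of its front face, the flat face towards the robot; its +x points away from the robot, square to that face, its +y to the left along the face. The bar and two grey magnet bases with red switches (to 68 high) stand behind the face (x 0 to 76 in its frame). It is rigid
- stop: blue stop block clamped over the fence, turned as the fence is; its flat contact face looks to the right (fence -y). Origin at the board, on that contact face, in the plane of the fence's front face. Its nose stands 60 out in front of the fence (x -60 to 0) and is 24 thick (y 0 to 24), 42 high, 56 over the brass screw. It is rigid
- rail_left (a point): point on the rail's far long side (the side that goes to the fence), 10 from its left end, at half height: at (45, 140, 11) in the rail's frame
- rail_right (a point): the same 10 from its right end: at (45, -140, 11) in the rail's frame
- rail_end (a point): middle of the rail's left end face (the one that goes to the stop): at (0, 150, 11) in the rail's frame
- driver: bystander: orange-handled driver, 200 long, lying between the robot and the rail
- post_holder: bystander: silver post holder, 31 across and 52 high
- mirror_mount: bystander: black mirror mount on a steel post, 91 high
- screw_tray: bystander: blue open tray of screws, 75 by 105 by 24 high
- offcut: bystander: short silver offcut of a narrow rail, 30 by 80 by 22 high; not the rail to be squared
- spool: bystander: black empty fibre spool, 90 across, 18 high
- cleaner: bystander: white connector cleaner with a blue nose, 32 by 132 by 27 high

How it is judged:
By the outcome, as a careful person would: the job done as asked, in the order asked, and still so for the second after the job is handed in, with the robot touching nothing.
It also fails if it takes over 72 s, if anything falls off the work surface, if the arm or the gripper's body presses on something with over 40 N, if the wrist force passes 120 N, or if a joint passes its speed limit or range.

## Robot

A 7-joint arm with a two-finger parallel gripper is mounted at the origin on the work surface. World frame = base frame: x ahead of the robot, y to its left, z up, the work surface at z = 0. Lengths are in m, angles in rad, forces in N, time in s.
With the tool pointing down it reaches from about 0.4 to 0.9 m from the base axis. Payload 5.6 kg.
Tool frame: the origin (TCP) lies midway between the tips of the shut fingers; the grasp point (between the pads) lies 19 mm behind it (arm.hold_point_z is the distance from the TCP to the grasp point, in m); z points along the fingers, y is the line along which they close (so a half turn about z gives the same grasp; the last joint's range is limited). The gripper opens to 92 mm and grips with 3 to 60 N. Pads are 20 mm wide; open, the fingers measure 128 mm over their backs; the gripper's body (75 mm by 189 mm) begins 69 mm behind the grasp point.
Start: joints at [1.294, 0.468, -0.012, 1.603, 0.006, 1.071, -0.056], TCP at [0.151, -0.632, 0.215] pointing down, gripper open.
Joint ranges: [-2.53, 2.53], [-0.31, 2.02], [-1.57, 1.55], [0.28, 2.44], [-1.29, 4.43], [0.15, 1.84], [-2.92, 2.92]. Speed limits (rad/s): [2.57, 2.57, 3.14, 3.14, 3.14, 3.14, 3.14].

## Interface

Orientations are given as a unit quaternion [w, x, y, z].
In Python, from workcell import monitor, vision, ticket, arm gives the robot as it stands. The module is installed in compiled form; this text tells all that it offers.
- The arm moves only by the shell command python3 -m inch 'ROWS' [FORCE]. ROWS is JSON, a list of rows, each an object of numbers: "dx", "dy", "dz": the shift along the tool's x, y, z in mm; "wx", "wy", "wz": the turn, a rotation vector about the tool's x, y, z in rad; "hand": the opening in per cent of the stroke, from 0 (shut) to 100 (fully open). A call has 1 to 5 rows; each row shifts and turns the commanded pose from where the row before left it, along the tool's axes as they then stand; what a row does not reach is not made up. A row lasts 1/12 s, in which the tool goes at most 41.7 mm and 7.16 degrees, less where a joint would pass 70% of its speed; a pose out of reach is approached as far as the arm can. A call with a gripper value outside its range is refused whole. The fingers move at their own pace and stop on an object; FORCE is the grip in N (left out, the last holds). Time passes only in rows, so rows that do not move let the fingers close. It gives the time, the measured TCP pose, the force, the opening and the grip force at its end, in the units of the state.
- monitor.observe(): the state, without advancing time (a new reading comes with each control period).
- vision.camera(name): name is "side" or "top" or "wrist"; returns the picture (384x512x3 uint8, red, green, blue); there is no depth.
- vision.camera_info(name): a dict with "K" (3x3 intrinsics, pixels), "k1" (the pictures are not rectified: a ray, as slopes to the right and down, at radius r is drawn at 1 + k1 r^2 times it, then the intrinsics apply), "position" and "rotation" of the camera in the world; the wrist camera has in their place "tool_from_camera" (4x4, takes a point from camera to tool coordinates, whose origin is the TCP and whose axes are the flange's). Camera axes: x right, y up, looking along -z (the intrinsics and any distortion apply to the point x, -y, -z); pixel columns grow to the right and rows downward; lengths in m; the calibration is good to about 2 mm. A picture is of the moment at which its call begins: read the wrist's pose just before it. camera_info takes no time and is no camera call.
- ticket.close_job(): hands the job in; it is judged then, once.
The state is a dict: "time_s": time; "joints": joint angles; "joint_vel": joint speeds; "tau": joint torques, N m; "eef_pos": TCP position; "ee_rot": TCP orientation; "force": force on the tool from outside, world axes, zero at the start; "wrist_torque": the same for the moment, N m; "finger_gap": finger opening in m; "grasp_force": force on a finger pad.
Only numpy, scipy, OpenCV 4.12 (cv2) and the standard library are available. Lean on these libraries where they do the work, as an engineer would, in place of code of your own. Each camera call takes 0.05 s, during which the arm holds its last target. There are 200 camera calls.

## Working session

There is one attempt and no reset: what is moved stays moved. The work goes in short steps, Python scripts to look and compute and a shell command to move; the robot and the scene stay as the last step left them, time stands still between calls to the robot, and variables do not carry over. Pictures are saved under pics/ and viewed, at most 10 in all, crops included, and the job is handed in when it is done.

```bash
mkdir -p pics
python3 - <<'E'
from workcell import monitor, vision, ticket, arm
import cv2,numpy as np
s=monitor.observe();print(s)
for n in("top","side"):
    im=vision.camera(n);cv2.imwrite(f"pics/{n}0.png",im[:,:,::-1]);i=vision.camera_info(n);print(n,i)
print(vision.camera_info("wrist"))
E
```

```text
{'time_s': 0.0, 'joints': array([ 1.29397986,  0.46838641, -0.01162741,  1.6036061 ,  0.00600929,
        1.0713861 , -0.05633602]), 'joint_vel': array([ 0.00096113, -0.00034671,  0.0011738 , -0.00108508, -0.00025582,
       -0.00017876, -0.00029489]), 'tau': array([-3.41219911e-04, -5.20569205e+01, -1.22160738e-02, -2.43746048e+01,
       -5.66064706e-02,  1.72326691e-02,  1.42612776e-04]), 'eef_pos': array([ 0.15041084, -0.63176781,  0.21364162]), 'ee_rot': array([-8.60658115e-04,  9.93177928e-01,  1.16605475e-01, -1.61356026e-04]), 'force': array([ 0.3389397 , -0.32675296, -0.24132888]), 'wrist_torque': array([0.01798493, 0.04374614, 0.02353351]), 'grasp_force': 0.0, 'finger_gap': 0.09166125371296342}
top {'K': array([[497.39047382,   0.        , 256.06950324],
       [  0.        , 497.39047382, 198.35063231],
       [  0.        ,   0.        ,   1.        ]]), 'k1': -0.14226157709582954, 'position': array([ 0.30793425, -0.00950614,  1.51041131]), 'rotation': array([ 0.70957611,  0.04827442, -0.0606393 , -0.70035291])}
side {'K': array([[391.60108424,   0.        , 251.21543815],
       [  0.        , 391.60108424, 196.52909626],
       [  0.        ,   0.        ,   1.        ]]), 'k1': -0.09502032754784526, 'position': array([ 0.29909262, -0.62744123,  0.81184518]), 'rotation': array([ 0.92290191,  0.33690836, -0.06702097, -0.17393392])}
{'K': array([[267.42707207,   0.        , 256.31105761],
       [  0.        , 267.42707207, 191.49136438],
       [  0.        ,   0.        ,   1.        ]]), 'k1': -0.06194892739745744, 'tool_from_camera': array([[ 9.26000195e-04,  9.67285864e-01,  2.53687207e-01,
         7.08159167e-02],
       [ 9.99999559e-01, -9.36082257e-04, -8.09684139e-05,
         6.22365907e-04],
       [ 1.59152491e-04,  2.53687170e-01, -9.67286304e-01,
        -1.70449839e-01],
       [ 0.00000000e+00,  0.00000000e+00,  0.00000000e+00,
         1.00000000e+00]])}
```

View pics/top0.png

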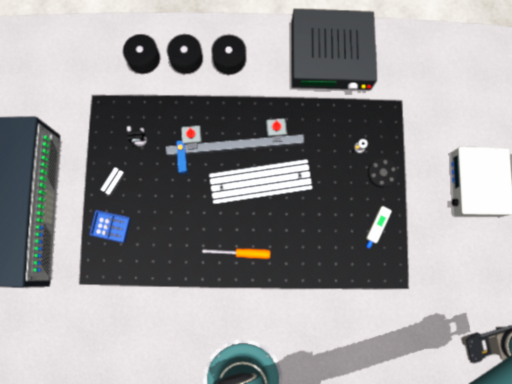

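View pics/side0.png

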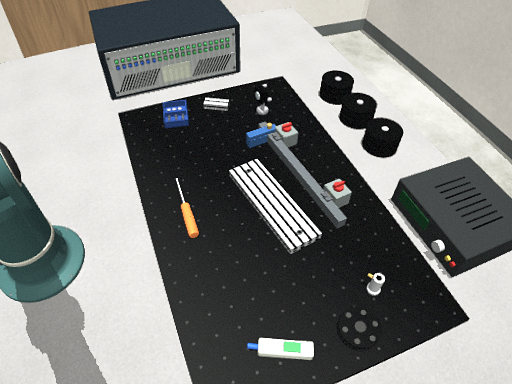

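The top view (up = +x, left = +y) shows the rail around (261,181), the fence bar from (166,151) to (303,138), the stop nose at (181,160), and the driver at (236,253).

```bash
cat > h.py <<'E'
import numpy as np,cv2
from scipy.spatial.transform import Rotation as R
from workcell import vision,monitor
def rot(q): return R.from_quat(q,scalar_first=True).as_matrix()
def cam(n,s=None):
    i=vision.camera_info(n)
    if n=="wrist":
        T=i["tool_from_camera"];Rt=rot(s["ee_rot"])
        return i,Rt@T[:3,:3],Rt@T[:3,3]+s["eef_pos"]
    return i,rot(i["rotation"]),np.array(i["position"])
def cast(c,px,z):
    i,Rm,p=c
    d=cv2.undistortPoints(np.array(px,float).reshape(-1,1,2),i["K"],np.array([i["k1"],0,0,0]))[:,0]
    v=np.c_[d[:,0],-d[:,1],-np.ones(len(d))]@Rm.T
    return p+v*((z-p[2])/v[:,2])[:,None]
def proj(c,P):
    i,Rm,p=c
    q=(np.atleast_2d(P)-p)@Rm; q=q*[1,-1,-1]
    return cv2.projectPoints(q,np.zeros(3),np.zeros(3),i["K"],np.array([i["k1"],0,0,0]))[0][:,0]
E
python3 - <<'E'
from h import *
im=cv2.imread("pics/top0.png");c=cam("top")
hsv=cv2.cvtColor(im,cv2.COLOR_BGR2HSV)
m=((hsv[...,2]>170)&(hsv[...,1]<40)).astype(np.uint8);
r=np.zeros_like(m);r[155:210,200:320]=m[155:210,200:320]
r=cv2.morphologyEx(r,cv2.MORPH_CLOSE,np.ones((7,7)))
ys,xs=np.nonzero(r);P=cast(c,np.c_[xs,ys],0.034)
b=cv2.minAreaRect((P[:,:2]*1000).astype(np.float32));print("rail",b,cv2.boxPoints(b))
f=((hsv[...,2]>60)&(hsv[...,2]<170)&(hsv[...,1]<70)).astype(np.uint8)
pts=[]
for x in range(195,302,6):
    col=np.nonzero(f[130:160,x])[0]+130
    print(x,col.min() if len(col) else None,col.max() if len(col) else None,end="; ")
    if len(col):pts.append((x,col.max()+.5))
Q=cast(c,pts,0.042)[:,:2]*1000;k=np.polyfit(Q[:,1],Q[:,0],1);print("\nfence x=k*y+c",k,"resid",np.abs(np.polyval(k,Q[:,1])-Q[:,0]).round(1))
bl=cv2.inRange(hsv,(100,120,80),(125,255,255));bl[:,:165]=0;bl[:,200:]=0;bl[:135]=0;bl[180:]=0
ys,xs=np.nonzero(bl);P=cast(c,np.c_[xs,ys],0.054)
b=cv2.minAreaRect((P[:,:2]*1000).astype(np.float32));print("stop",b,cv2.boxPoints(b))
for n,px in dict(driver=[(203,250),(271,253)],).items(): print(n,cast(c,px,.02))
cv2.imwrite("pics/crop.png",cv2.resize(im[120:270,80:330],None,fx=3,fy=3,interpolation=cv2.INTER_CUBIC))
E
```

```text
rail ((591.3482666015625, -46.43220520019531), (93.0058364868164, 301.8740234375), 9.535820007324219) [[ 520.48303    94.715324]
 [ 570.4928   -202.98747 ]
 [ 662.2135   -187.57974 ]
 [ 612.20374   110.12306 ]]
195 142 152; 201 135 151; 207 133 151; 213 142 150; 219 141 150; 225 140 149; 231 140 149; 237 139 148; 243 139 148; 249 138 147; 255 133 149; 261 137 146; 267 130 146; 273 135 145; 279 134 145; 285 134 144; 291 135 144; 297 134 143; 
fence x=k*y+c [-1.01680961e-01  6.90340035e+02] resid [0.3 1.2 0.4 1.1 0.5 1.1 0.5 1.  0.5 1.  6.8 1.1 0.5 1.1 0.4 1.2 0.3 1.3]
stop ((659.208984375, 192.17251586914062), (103.1578369140625, 30.245344161987305), 4.526760578155518) [[606.5974  203.17717]
 [608.9845  173.02617]
 [711.82056 181.16786]
 [709.4335  211.31886]]
driver [[ 0.38127402  0.1224843   0.02      ]
 [ 0.37510637 -0.08084931  0.02      ]]
```

View pics/crop.png

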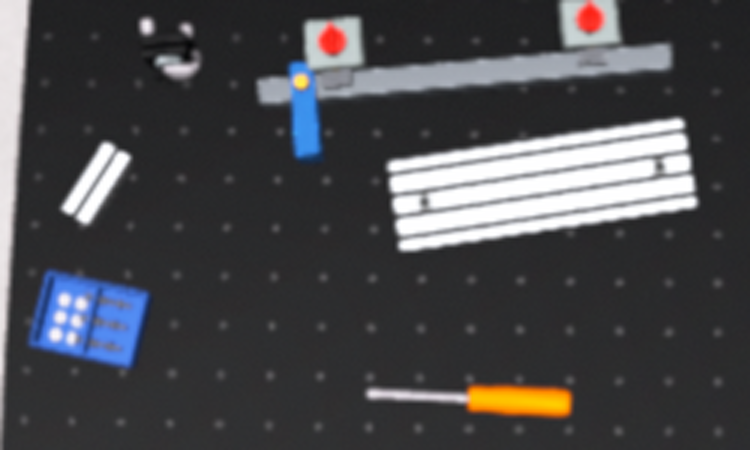

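```bash
python3 -m inch '[{"dx":35,"wz":0.066,"hand":0},{"dx":35,"wz":0.066,"hand":0},{"dx":40,"hand":0},{"dx":40,"hand":0},{"dx":40,"hand":0}]' 5
python3 -m inch '[{"dx":40,"hand":0},{"dx":40,"hand":0},{"dx":40,"hand":0},{"dx":40,"hand":0},{"dx":40,"hand":0}]'
python3 -m inch '[{"dy":-40,"hand":0},{"dy":-40,"hand":0},{"dy":-40,"hand":0},{"dy":-40,"hand":0},{"dy":-40,"hand":0}]'
python3 -m inch '[{"dy":-40},{"dy":-40},{"dy":-40},{"dy":-40},{"dy":-40}]'
cat >> h.py <<'E'
TH=np.radians(5.8)
def st():
    s=monitor.observe();Rt=rot(s["ee_rot"])
    print("t%.2f"%s["time_s"],(s["eef_pos"]*1000).round(1),"yaw%.2f"%np.degrees(np.arctan2(Rt[1,0],Rt[0,0])),"tilt",Rt[:2,2].round(4),"F",s["force"].round(1),"F tool",(Rt.T@s["force"]).round(1))
    return s
E
python3 - <<'E'
from h import *
s=st();im=vision.camera("wrist");cv2.imwrite("pics/w0.png",im[:,:,::-1]);np.save("w0.npy",np.r_[s["eef_pos"],s["ee_rot"]])
E
```

```text
t0.10 [ 150.4 -631.8  213.7] yaw13.39 tilt [-0.0005  0.0015] F [-0.2 -0.1 -0.3] F tool [-0.2  0.   0.3]validation failed for argument at $[0]...
validation failed for argument at $[0]...
validation failed for argument at $[0]...
validation failed for argument at $[0]...
```

View pics/w0.png

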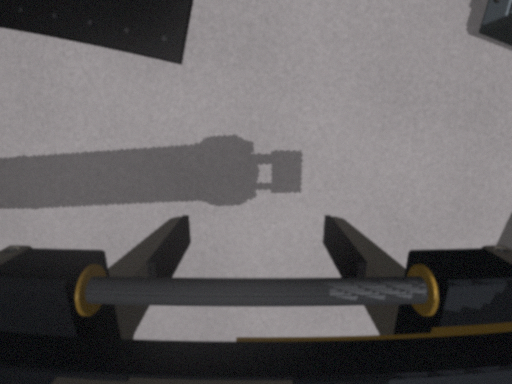

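The moves were refused, so the picture only shows the start pose. I'll try one row with every key given.

```bash
python3 -m inch '[{"dx":35,"dy":0,"dz":0,"wx":0,"wy":0,"wz":0.066,"hand":0}]' 5
```

```text
time_s: 0.23
eef_pos: [0.1757, -0.6266, 0.2141]
ee_rot: [0.0, 0.997, 0.078, -0.003]
force: [-1.1, -1.2, 0.5]
finger_gap: 0.0868
grasp_force: 0.0
```

```bash
python3 -m inch '[{"dx":35,"dy":0,"dz":0,"wx":0,"wy":0,"wz":0.066,"hand":0},{"dx":40,"dy":0,"dz":0,"wx":0,"wy":0,"wz":0,"hand":0},{"dx":40,"dy":0,"dz":0,"wx":0,"wy":0,"wz":0,"hand":0},{"dx":40,"dy":0,"dz":0,"wx":0,"wy":0,"wz":0,"hand":0},{"dx":40,"dy":0,"dz":0,"wx":0,"wy":0,"wz":0,"hand":0}]' | head -2
python3 -m inch '[{"dx":40,"dy":0,"dz":0,"wx":0,"wy":0,"wz":0,"hand":0},{"dx":40,"dy":0,"dz":0,"wx":0,"wy":0,"wz":0,"hand":0},{"dx":20,"dy":-30,"dz":0,"wx":0,"wy":0,"wz":0,"hand":0},{"dx":20,"dy":-35,"dz":0,"wx":0,"wy":0,"wz":0,"hand":0},{"dx":20,"dy":-35,"dz":0,"wx":0,"wy":0,"wz":0,"hand":0}]' | head -2
python3 -m inch '[{"dx":20,"dy":-35,"dz":0,"wx":0,"wy":0,"wz":0,"hand":0},{"dx":0,"dy":-40,"dz":0,"wx":0,"wy":0,"wz":0,"hand":0},{"dx":0,"dy":-40,"dz":0,"wx":0,"wy":0,"wz":0,"hand":0},{"dx":0,"dy":-40,"dz":0,"wx":0,"wy":0,"wz":0,"hand":0},{"dx":0,"dy":-40,"dz":0,"wx":0,"wy":0,"wz":0,"hand":0}]' | head -2
python3 -m inch '[{"dx":0,"dy":-40,"dz":0,"wx":0,"wy":0,"wz":0,"hand":0},{"dx":0,"dy":-40,"dz":0,"wx":0,"wy":0,"wz":0,"hand":0},{"dx":0,"dy":-40,"dz":0,"wx":0,"wy":0,"wz":0,"hand":0},{"dx":0,"dy":-40,"dz":0,"wx":0,"wy":0,"wz":0,"hand":0},{"dx":0,"dy":-40,"dz":0,"wx":0,"wy":0,"wz":0,"hand":0}]' | head -2
python3 -m inch '[{"dx":0,"dy":-40,"dz":0,"wx":0,"wy":0,"wz":0,"hand":0},{"dx":0,"dy":0,"dz":0,"wx":0,"wy":0,"wz":0,"hand":0}]' | head -2
python3 - <<'E'
from h import *
s=st();im=vision.camera("wrist");cv2.imwrite("pics/w1.png",im[:,:,::-1]);np.save("w1.npy",np.r_[s["eef_pos"],s["ee_rot"]])
E
```

```text
time_s: 0.65
eef_pos: [0.3799, -0.6015, 0.2143]
time_s: 1.07
eef_pos: [0.508, -0.4869, 0.213]
time_s: 1.48
eef_pos: [0.5069, -0.2903, 0.2142]
time_s: 1.9
eef_pos: [0.4864, -0.0917, 0.2146]
time_s: 2.07
eef_pos: [0.4821, -0.0453, 0.2147]
t2.07 [482.1 -45.3 214.7] yaw6.47 tilt [-0.0003  0.003 ] F [-0.1  0.4  0.6] F tool [-0.1 -0.4 -0.6]
```

View pics/w1.png

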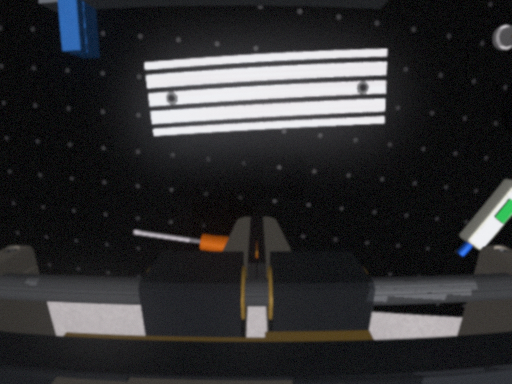

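The wrist view shows the rail from (144,62) to (385,124), with the stop nose at (60–98, 0–57) and the fence just at the top edge, rows 0–10.

Run:
```python
from h import *
v=np.load("w1.npy");s=dict(eef_pos=v[:3],ee_rot=v[3:]);c=cam("wrist",s)
im=cv2.imread("pics/w1.png");hsv=cv2.cvtColor(im,cv2.COLOR_BGR2HSV)
m=((hsv[...,2]>170)&(hsv[...,1]<40)).astype(np.uint8);m[:40]=0;m[150:]=0;m[:,:130]=0;m[:,400:]=0
m=cv2.morphologyEx(m,cv2.MORPH_CLOSE,np.ones((9,9)))
ys,xs=np.nonzero(m);P=cast(c,np.c_[xs,ys],.034)*1000
b=cv2.minAreaRect(P[:,:2].astype(np.float32));print(b,cv2.boxPoints(b).round(1))
for x in (120,200,256,320,370): print(x,hsv[:14,x,2])
bl=cv2.inRange(hsv,(100,120,40),(125,255,255));bl[:,130:]=0;bl[80:]=0
k=cv2.convexHull(np.argwhere(bl)[:,::-1].astype(np.int32));k=cv2.approxPolyDP(k,2,True)[:,0];print(k)
print("z54",cast(c,k,.054).round(4)[:,:2].tolist(),"z12",cast(c,k,.012).round(4)[:,:2].tolist())
```

```text
((590.2554321289062, -45.95075988769531), (90.12897491455078, 299.66009521484375), 9.686051368713379) [[ 520.6   94.2]
 [ 571.  -201.2]
 [ 659.9 -186.1]
 [ 609.5  109.3]]
120 [35 34 37 40 31 32 33 33 31 20 19 13 16 17]
200 [38 37 40 41 36 22 22 25 19 14  9 19 25 21]
256 [34 40 37 36 39 33 26 27 19 26 22 22 19 24]
320 [37 34 39 36 37 34 32 18 25 21 21 24 18 26]
370 [34 37 34 35 41 34 38 28 26 12 15 12 22 16]
[[98 57]
 [82 57]
 [61 51]
 [56  5]
 [58  0]
 [83  0]
 [95  9]]
z54 [[0.6074, 0.1561], [0.6059, 0.1759], [0.611, 0.2025], [0.6618, 0.2088], [0.6673, 0.2063], [0.6686, 0.1753], [0.6596, 0.1605]] z12 [[0.6143, 0.1808], [0.6127, 0.2031], [0.6184, 0.233], [0.6756, 0.2401], [0.6819, 0.2373], [0.6833, 0.2024], [0.6732, 0.1858]]
```

```bash
python3 -m inch '[{"dx":8,"dy":-33,"dz":0,"wx":0,"wy":0,"wz":0.012,"hand":0},{"dx":8,"dy":-33,"dz":0,"wx":0,"wy":0,"wz":0,"hand":0},{"dx":6,"dy":-32,"dz":0,"wx":0,"wy":0,"wz":0,"hand":0},{"dx":0,"dy":0,"dz":40,"wx":0,"wy":0,"wz":0,"hand":0},{"dx":0,"dy":0,"dz":40,"wx":0,"wy":0,"wz":0,"hand":0}]' | head -2
python3 -m inch '[{"dx":0,"dy":0,"dz":40,"wx":0,"wy":0,"wz":0,"hand":0},{"dx":0,"dy":0,"dz":40,"wx":0,"wy":0,"wz":0,"hand":0},{"dx":0,"dy":0,"dz":25,"wx":0,"wy":0,"wz":0,"hand":0},{"dx":0,"dy":0,"dz":10,"wx":0,"wy":0,"wz":0,"hand":0},{"dx":0,"dy":0,"dz":0,"wx":0,"wy":0,"wz":0,"hand":0}]' | head -2
python3 -c "from h import *;st()"
```

```text
time_s: 2.53
eef_pos: [0.4985, 0.0472, 0.1356]
time_s: 2.95
eef_pos: [0.4943, 0.0447, 0.0173]
t2.95 [494.3  44.7  17.3] yaw5.07 tilt [-0.0049 -0.001 ] F [-1.   0.4 -0.6] F tool [-0.9 -0.5  0.6]
```

```bash
python3 -m inch '[{"dx":5,"dy":-6,"dz":0,"wx":0,"wy":0,"wz":-0.006,"hand":0},{"dx":6,"dy":-6,"dz":0,"wx":0,"wy":0,"wz":-0.006,"hand":0},{"dx":6,"dy":0,"dz":0,"wx":0,"wy":0,"wz":0,"hand":0},{"dx":5,"dy":0,"dz":0,"wx":0,"wy":0,"wz":0,"hand":0},{"dx":5,"dy":0,"dz":0,"wx":0,"wy":0,"wz":0,"hand":0}]' | sed -n '2p;4p'
python3 -m inch '[{"dx":5,"dy":0,"dz":0,"wx":0,"wy":0,"wz":0,"hand":0},{"dx":5,"dy":0,"dz":0,"wx":0,"wy":0,"wz":0,"hand":0},{"dx":5,"dy":0,"dz":0,"wx":0,"wy":0,"wz":0,"hand":0},{"dx":5,"dy":0,"dz":0,"wx":0,"wy":0,"wz":0,"hand":0},{"dx":5,"dy":0,"dz":0,"wx":0,"wy":0,"wz":0,"hand":0}]' | sed -n '2p;4p'
cat >> h.py <<'E'
def rail(im=None):
    c=cam("top");im=vision.camera("top")[:,:,::-1] if im is None else im
    hsv=cv2.cvtColor(np.ascontiguousarray(im),cv2.COLOR_BGR2HSV)
    m=((hsv[...,2]>170)&(hsv[...,1]<40)).astype(np.uint8);m[:138]=0;m[212:]=0;m[:,:186]=0;m[:,322:]=0
    m=cv2.morphologyEx(m,cv2.MORPH_OPEN,np.ones((2,2)));m=cv2.morphologyEx(m,cv2.MORPH_CLOSE,np.ones((7,7)))
    ys,xs=np.nonzero(m);P=cast(c,np.c_[xs,ys],.034)*1000
    b=cv2.minAreaRect(P[:,:2].astype(np.float32));print("rail",np.round(b[0],1),np.round(b[1],1),"ang %.2f"%b[2],cv2.boxPoints(b).round(0).tolist())
E
python3 -c "from h import *;st();rail()"
```

```text
eef_pos: [0.5222, 0.0611, 0.0206]
force: [-3.5, 1.5, 1.5]
eef_pos: [0.5468, 0.0631, 0.0195]
force: [-2.6, 1.0, 2.0]
t3.78 [546.8  63.1  19.5] yaw5.82 tilt [-0.0005 -0.0001] F [-2.6  1.   2. ] F tool [-2.5 -1.2 -2. ]
rail [639.1 -12.4] [165.4 382.3] ang 0.92 [[553.0, 177.0], [559.0, -205.0], [725.0, -202.0], [719.0, 180.0]]
```

```bash
python3 -m inch '[{"dx":-30,"dy":0,"dz":0,"wx":0,"wy":0,"wz":0,"hand":0},{"dx":-15,"dy":36,"dz":0,"wx":0,"wy":0,"wz":0,"hand":0},{"dx":0,"dy":40,"dz":0,"wx":0,"wy":0,"wz":0,"hand":0},{"dx":0,"dy":40,"dz":0,"wx":0,"wy":0,"wz":0,"hand":0},{"dx":0,"dy":40,"dz":0,"wx":0,"wy":0,"wz":0,"hand":0}]' | sed -n '2p;4p'
python3 -m inch '[{"dx":0,"dy":40,"dz":0,"wx":0,"wy":0,"wz":0,"hand":0},{"dx":0,"dy":25,"dz":1,"wx":0,"wy":0,"wz":0,"hand":0},{"dx":0,"dy":0,"dz":0,"wx":0,"wy":0,"wz":0,"hand":0}]' | sed -n '2p;4p'
cat >> h.py <<'E'
def wrail(name):
    s=st();im=np.ascontiguousarray(vision.camera("wrist")[:,:,::-1]);cv2.imwrite(name,im);c=cam("wrist",s)
    hsv=cv2.cvtColor(im,cv2.COLOR_BGR2HSV);print("bright rows",[ (x,np.nonzero((hsv[:200,x,2]>150)&(hsv[:200,x,1]<50))[0][[0,-1]].tolist()) for x in range(10,500,70) if ((hsv[:200,x,2]>150)&(hsv[:200,x,1]<50)).any()])
E
python3 -c "
from h import *
wrail('pics/w2.png');im=np.ascontiguousarray(vision.camera('top')[:,:,::-1]);cv2.imwrite('pics/t2.png',im)
w=cv2.imread('pics/w2.png');cv2.imwrite('pics/j2.png',np.hstack([cv2.resize(w,(400,300)),cv2.resize(im[120:270,100:300],(400,300))]))"
```

```text
eef_pos: [0.5186, -0.0988, 0.0199]
force: [-0.1, 0.0, -0.5]
eef_pos: [0.5249, -0.1701, 0.0186]
force: [-0.5, -0.1, -0.2]
t4.50 [ 524.9 -170.1   18.6] yaw5.24 tilt [ 0.0026 -0.0047] F [-0.5 -0.1 -0.2] F tool [-0.5  0.   0.2]
bright rows [(10, [4, 162]), (80, [4, 167]), (150, [6, 171]), (220, [10, 177]), (290, [16, 182])]
```

View pics/j2.png

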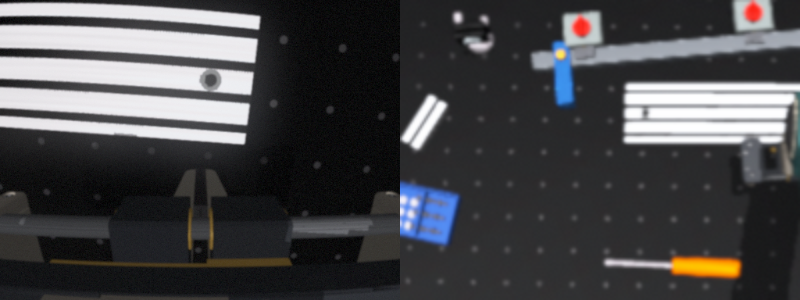

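Wrist (left half): rail's right end corners are at about (333,20) and (313,183) px full scale. The top crop shows the rail roughly square to world, left end at about x=625, still well short of the fence and stop.

```bash
cat >> h.py <<'E'
def edge(ys,v,p):
    k=np.polyfit(ys,v,1);return k
def wr(name,cols=range(10,500,10)):
    s=st();im=np.ascontiguousarray(vision.camera("wrist")[:,:,::-1]);cv2.imwrite(name,im);c=cam("wrist",s)
    hsv=cv2.cvtColor(im,cv2.COLOR_BGR2HSV);m=((hsv[...,2]>140)&(hsv[...,1]<50)).astype(np.uint8);m[200:]=0
    m=cv2.morphologyEx(m,cv2.MORPH_CLOSE,np.ones((21,21)));n,l,sts,_=cv2.connectedComponentsWithStats(m);m=l==1+np.argmax(sts[1:,4])
    ys,xs=np.nonzero(m);P=cast(c,np.c_[xs,ys],.034)*1000
    b=cv2.minAreaRect(P[:,:2].astype(np.float32));bp=cv2.boxPoints(b);print(np.round(b[1],1),"ang %.2f"%b[2]);
    for q in bp: print(q.round(1),"gap to fence %.1f"%((693-.1017*q[1]-q[0])*.995),"tool xy",((q-s["eef_pos"][:2]*1000)@np.array([[np.cos(TH),np.sin(TH)],[np.sin(TH),-np.cos(TH)]])).round(1))
E
python3 -c "
from h import *
wr('pics/w3.png')"
```

```text
t4.60 [ 524.6 -163.1   18.5] yaw5.65 tilt [ 0.0013 -0.0006] F [ 0.   0.4 -0.4] F tool [ 0.1 -0.4  0.4]
[ 94.7 200.9] ang 0.93
[ 5.591e+02 -4.000e-01] gap to fence 133.3 tool xy [  50.7 -158.3]
[ 562.4 -201.3] gap to fence 150.4 tool xy [33.7 41.8]
[ 657.  -199.7] gap to fence 56.0 tool xy [128.   49.8]
[653.8   1.1] gap to fence 38.9 tool xy [ 145.1 -150.3]
```

```bash
python3 -m inch '[{"dx":6,"dy":6,"dz":0,"wx":0,"wy":0,"wz":0,"hand":0},{"dx":6,"dy":6,"dz":0,"wx":0,"wy":0,"wz":0,"hand":0},{"dx":6,"dy":0,"dz":1,"wx":0,"wy":0,"wz":0,"hand":0},{"dx":5,"dy":0,"dz":0,"wx":0,"wy":0,"wz":0,"hand":0},{"dx":5,"dy":0,"dz":0,"wx":0,"wy":0,"wz":0,"hand":0}]' | sed -n '2p;4p'
python3 -m inch '[{"dx":5,"dy":0,"dz":0,"wx":0,"wy":0,"wz":0,"hand":0},{"dx":5,"dy":0,"dz":0,"wx":0,"wy":0,"wz":0,"hand":0},{"dx":5,"dy":0,"dz":0,"wx":0,"wy":0,"wz":0,"hand":0},{"dx":5,"dy":0,"dz":0,"wx":0,"wy":0,"wz":0,"hand":0},{"dx":5,"dy":0,"dz":0,"wx":0,"wy":0,"wz":0,"hand":0}]' | sed -n '2p;4p'
python3 -c "from h import *;wr('pics/w4.png')"
python3 -m inch '[{"dx":-30,"dy":0,"dz":0,"wx":0,"wy":0,"wz":0,"hand":0},{"dx":0,"dy":-36,"dz":0,"wx":0,"wy":0,"wz":0,"hand":0},{"dx":0,"dy":-40,"dz":0,"wx":0,"wy":0,"wz":0,"hand":0},{"dx":-10,"dy":-40,"dz":0,"wx":0,"wy":0,"wz":0,"hand":0},{"dx":-10,"dy":-40,"dz":0,"wx":0,"wy":0,"wz":0,"hand":0}]' | sed -n '2p;4p'
python3 -m inch '[{"dx":0,"dy":-40,"dz":0,"wx":0,"wy":0,"wz":0,"hand":0},{"dx":0,"dy":-30,"dz":0,"wx":0,"wy":0,"wz":0,"hand":0},{"dx":0,"dy":0,"dz":0,"wx":0,"wy":0,"wz":0,"hand":0}]' | sed -n '2p;4p'
python3 -c "from h import *;wr('pics/w5.png')"
```

```text
eef_pos: [0.5536, -0.1699, 0.0174]
force: [-3.6, -1.9, 2.0]
eef_pos: [0.5785, -0.1676, 0.0174]
force: [-1.3, -0.3, -0.9]
t5.48 [ 578.5 -167.6   17.4] yaw5.84 tilt [-0.0002  0.0002] F [-1.3 -0.3 -0.9] F tool [-1.4  0.2  0.9]
[ 74.9 195.2] ang 5.99
[587.1  -2.2] gap to fence 105.6 tool xy [  25.3 -163.7]
[ 607.5 -196.3] gap to fence 104.9 tool xy [26.  31.5]
[ 682.  -188.5] gap to fence 30.0 tool xy [100.8  31.2]
[661.6   5.6] gap to fence 30.7 tool xy [ 100.2 -164. ]
eef_pos: [0.5131, -0.0157, 0.018]
force: [1.0, -0.0, 0.1]
eef_pos: [0.5052, 0.0607, 0.0183]
force: [0.1, 0.7, -0.7]
t6.20 [505.2  60.7  18.3] yaw6.46 tilt [0.0021 0.0048] F [ 0.1  0.7 -0.7] F tool [ 0.2 -0.7  0.7]
[ 85.  189.1] ang 8.65
[549.8  98.3] gap to fence 132.6 tool xy [ 48.1 -32.9]
[578.2 -88.7] gap to fence 123.2 tool xy [ 57.5 156. ]
[662.3 -75.9] gap to fence 38.2 tool xy [142.5 151.7]
[633.9 111. ] gap to fence 47.6 tool xy [133.1 -37.1]
```

```bash
python3 -m inch '[{"dx":10,"dy":-5,"dz":0,"wx":0,"wy":0,"wz":0.006,"hand":0},{"dx":12,"dy":-5,"dz":0,"wx":0,"wy":0,"wz":0,"hand":0},{"dx":8,"dy":0,"dz":0,"wx":0,"wy":0,"wz":0,"hand":0},{"dx":5,"dy":0,"dz":0,"wx":0,"wy":0,"wz":0,"hand":0},{"dx":4,"dy":0,"dz":0,"wx":0,"wy":0,"wz":0,"hand":0}]' | sed -n '2p;4p'
python3 -m inch '[{"dx":5,"dy":0,"dz":0,"wx":0,"wy":0,"wz":0,"hand":0},{"dx":5,"dy":0,"dz":0,"wx":0,"wy":0,"wz":0,"hand":0},{"dx":5,"dy":0,"dz":0,"wx":0,"wy":0,"wz":0,"hand":0},{"dx":5,"dy":0,"dz":0,"wx":0,"wy":0,"wz":0,"hand":0},{"dx":4,"dy":0,"dz":0,"wx":0,"wy":0,"wz":0,"hand":0}]' | sed -n '2p;4p'
python3 -c "from h import *;wr('pics/w6.png')"
```

```text
eef_pos: [0.5444, 0.0644, 0.0174]
force: [-0.4, -0.4, 0.3]
eef_pos: [0.5676, 0.0678, 0.0174]
force: [-1.5, 0.6, -1.6]
t7.08 [567.6  67.8  17.4] yaw5.48 tilt [ 0. -0.] F [-1.5  0.6 -1.6] F tool [-1.5 -0.8  1.6]
[ 74.6 195.5] ang 2.86
[591.5 102.1] gap to fence 90.7 tool xy [ 27.2 -31.7]
[601.2 -93.2] gap to fence 100.7 tool xy [ 17.2 163.6]
[675.8 -89.5] gap to fence 26.2 tool xy [ 91.7 167.4]
[666.  105.8] gap to fence 16.1 tool xy [101.8 -27.9]
```

```bash
python3 -m inch '[{"dx":1.6,"dy":0,"dz":0,"wx":0,"wy":0,"wz":0,"hand":0},{"dx":1.6,"dy":0,"dz":0,"wx":0,"wy":0,"wz":0,"hand":0},{"dx":1.6,"dy":0,"dz":0,"wx":0,"wy":0,"wz":0,"hand":0},{"dx":1.6,"dy":0,"dz":0,"wx":0,"wy":0,"wz":0,"hand":0},{"dx":1.6,"dy":0,"dz":0,"wx":0,"wy":0,"wz":0,"hand":0}]' | sed -n '2p;4p'
python3 -m inch '[{"dx":1.6,"dy":0,"dz":0,"wx":0,"wy":0,"wz":0,"hand":0},{"dx":1.6,"dy":0,"dz":0,"wx":0,"wy":0,"wz":0,"hand":0},{"dx":1.2,"dy":0,"dz":0,"wx":0,"wy":0,"wz":0,"hand":0}]' | sed -n '2p;4p'
python3 -m inch '[{"dx":1,"dy":0,"dz":0,"wx":0,"wy":0,"wz":0,"hand":0},{"dx":1,"dy":0,"dz":0,"wx":0,"wy":0,"wz":0,"hand":0}]' | sed -n '2p;4p'
```

```text
eef_pos: [0.5752, 0.0688, 0.0175]
force: [-1.4, 0.5, -0.5]
eef_pos: [0.5797, 0.0691, 0.0176]
force: [-1.2, 0.8, -0.1]
eef_pos: [0.581, 0.0693, 0.0175]
force: [-5.3, 1.0, 2.8]
```

```bash
python3 -m inch '[{"dx":0.5,"dy":0,"dz":0,"wx":0,"wy":0,"wz":0,"hand":0}]' | sed -n '2p;4p'
python3 -m inch '[{"dx":0.5,"dy":0,"dz":0,"wx":0,"wy":0,"wz":0,"hand":0}]' | sed -n '2p;4p'
python3 -m inch '[{"dx":0.5,"dy":0,"dz":0,"wx":0,"wy":0,"wz":0,"hand":0}]' | sed -n '2p;4p'
```

```text
eef_pos: [0.581, 0.0693, 0.0174]
force: [-6.1, 0.6, 3.4]
eef_pos: [0.581, 0.0693, 0.0174]
force: [-7.1, 1.0, 3.9]
eef_pos: [0.5811, 0.0693, 0.0174]
force: [-8.4, 0.1, 5.1]
```

```bash
python3 -m inch '[{"dx":-30,"dy":0,"dz":0,"wx":0,"wy":0,"wz":0,"hand":0},{"dx":-28,"dy":20,"dz":0,"wx":0,"wy":0,"wz":0,"hand":0},{"dx":0,"dy":40,"dz":0,"wx":0,"wy":0,"wz":0,"hand":0},{"dx":0,"dy":40,"dz":0,"wx":0,"wy":0,"wz":0,"hand":0},{"dx":0,"dy":40,"dz":0,"wx":0,"wy":0,"wz":0,"hand":0}]' | sed -n '2p;4p'
python3 -m inch '[{"dx":0,"dy":40,"dz":0,"wx":0,"wy":0,"wz":0,"hand":0},{"dx":0,"dy":40,"dz":0,"wx":0,"wy":0,"wz":0,"hand":0},{"dx":0,"dy":15,"dz":0,"wx":0,"wy":0,"wz":0,"hand":0},{"dx":0,"dy":0,"dz":0,"wx":0,"wy":0,"wz":0,"hand":0}]' | sed -n '2p;4p'
python3 -c "from h import *;wr('pics/w7.png')"
```

```text
eef_pos: [0.5398, -0.077, 0.0183]
force: [0.5, 0.7, 0.1]
eef_pos: [0.5485, -0.1772, 0.0179]
force: [-0.7, 0.6, 0.8]
t8.97 [ 548.5 -177.2   17.9] yaw4.99 tilt [ 0.0029 -0.0039] F [-0.7  0.6  0.8] F tool [-0.6 -0.7 -0.8]
[179.8  94.7] ang 88.46
[ 583.9 -196.2] gap to fence 128.4 tool xy [33.4 22.5]
[ 678.6 -198.8] gap to fence 34.4 tool xy [127.3  34.6]
[683.5 -19. ] gap to fence 11.4 tool xy [ 150.3 -143.7]
[588.8 -16.5] gap to fence 105.4 tool xy [  56.3 -155.8]
```

```bash
python3 -m inch '[{"dx":8,"dy":-4,"dz":0,"wx":0,"wy":0,"wz":-0.006,"hand":0},{"dx":8,"dy":-4,"dz":0,"wx":0,"wy":0,"wz":-0.006,"hand":0},{"dx":6,"dy":0,"dz":0,"wx":0,"wy":0,"wz":0,"hand":0},{"dx":4,"dy":0,"dz":0,"wx":0,"wy":0,"wz":0,"hand":0},{"dx":4,"dy":0,"dz":0,"wx":0,"wy":0,"wz":0,"hand":0}]' | sed -n '2p;4p'
python3 -m inch '[{"dx":3,"dy":0,"dz":0,"wx":0,"wy":0,"wz":0,"hand":0},{"dx":3,"dy":0,"dz":0,"wx":0,"wy":0,"wz":0,"hand":0},{"dx":2,"dy":0,"dz":0,"wx":0,"wy":0,"wz":0,"hand":0},{"dx":1.6,"dy":0,"dz":0,"wx":0,"wy":0,"wz":0,"hand":0},{"dx":1.6,"dy":0,"dz":0,"wx":0,"wy":0,"wz":0,"hand":0}]' | sed -n '2p;4p'
python3 -c "from h import *;wr('pics/w8.png')"
```

```text
eef_pos: [0.5769, -0.1572, 0.0175]
force: [-2.7, -0.0, 2.5]
eef_pos: [0.5877, -0.1584, 0.0175]
force: [-1.4, -1.8, 0.1]
t9.85 [ 587.7 -158.4   17.5] yaw6.14 tilt [-0.0004 -0.0006] F [-1.4 -1.8  0.1] F tool [-1.5  1.6 -0.1]
[ 85.1 205.6] ang 2.62
[595.5   7. ] gap to fence 96.3 tool xy [  24.5 -163.8]
[ 604.9 -198.4] gap to fence 107.7 tool xy [13.1 41.5]
[ 689.9 -194.5] gap to fence 22.8 tool xy [98.  46.2]
[680.5  10.9] gap to fence 11.3 tool xy [ 109.4 -159.1]
```

```bash
python3 -m inch '[{"dx":1.6,"dy":0,"dz":0,"wx":0,"wy":0,"wz":0,"hand":0},{"dx":1.6,"dy":0,"dz":0,"wx":0,"wy":0,"wz":0,"hand":0},{"dx":1.6,"dy":0,"dz":0,"wx":0,"wy":0,"wz":0,"hand":0},{"dx":1.6,"dy":0,"dz":0,"wx":0,"wy":0,"wz":0,"hand":0},{"dx":1.6,"dy":0,"dz":0,"wx":0,"wy":0,"wz":0,"hand":0}]' | sed -n '2p;4p'
python3 -m inch '[{"dx":1.6,"dy":0,"dz":0,"wx":0,"wy":0,"wz":0,"hand":0},{"dx":1.6,"dy":0,"dz":0,"wx":0,"wy":0,"wz":0,"hand":0},{"dx":1.5,"dy":0,"dz":0,"wx":0,"wy":0,"wz":0,"hand":0}]' | sed -n '2p;4p'
python3 -m inch '[{"dx":1.5,"dy":0,"dz":0,"wx":0,"wy":0,"wz":0,"hand":0},{"dx":1,"dy":0,"dz":0,"wx":0,"wy":0,"wz":0,"hand":0}]' | sed -n '2p;4p'
python3 -m inch '[{"dx":1,"dy":0,"dz":0,"wx":0,"wy":0,"wz":0,"hand":0},{"dx":0.8,"dy":0,"dz":0,"wx":0,"wy":0,"wz":0,"hand":0}]' | sed -n '2p;4p'
```

```text
eef_pos: [0.5961, -0.1568, 0.0175]
force: [-1.3, -1.1, -0.7]
eef_pos: [0.6008, -0.1562, 0.0175]
force: [-0.2, -0.7, -1.0]
eef_pos: [0.6032, -0.1559, 0.0175]
force: [-1.6, -0.8, -0.1]
eef_pos: [0.6048, -0.1558, 0.0175]
force: [-1.8, -1.1, -1.3]
```

```bash
python3 -m inch '[{"dx":1,"dy":0,"dz":0,"wx":0,"wy":0,"wz":0,"hand":0},{"dx":1,"dy":0,"dz":0,"wx":0,"wy":0,"wz":0,"hand":0}]' | sed -n '2p;4p'
python3 -m inch '[{"dx":1,"dy":0,"dz":0,"wx":0,"wy":0,"wz":0,"hand":0},{"dx":1,"dy":0,"dz":0,"wx":0,"wy":0,"wz":0,"hand":0}]' | sed -n '2p;4p'
python3 -m inch '[{"dx":0.8,"dy":0,"dz":0,"wx":0,"wy":0,"wz":0,"hand":0},{"dx":0.7,"dy":0,"dz":0,"wx":0,"wy":0,"wz":0,"hand":0}]' | sed -n '2p;4p'
python3 -c "from h import *;wr('pics/w9.png')"
```

```text
eef_pos: [0.6068, -0.1557, 0.0175]
force: [-2.1, 0.1, -1.2]
eef_pos: [0.6082, -0.1556, 0.0175]
force: [-4.6, -0.3, 2.4]
eef_pos: [0.6082, -0.1556, 0.0175]
force: [-9.0, -0.5, 6.4]
t11.40 [ 608.2 -155.6   17.5] yaw6.15 tilt [-0.0045 -0.0002] F [-9.  -0.5  6.4] F tool [-9.  -0.4 -6.3]
[ 86.2 204.2] ang 6.30
[616.    9.9] gap to fence 75.6 tool xy [  24.5 -163.9]
[ 638.4 -193.1] gap to fence 73.9 tool xy [26.3 40.3]
[ 724.1 -183.6] gap to fence -12.4 tool xy [112.5  39.6]
[701.7  19.4] gap to fence -10.6 tool xy [ 110.7 -164.6]
```

```bash
python3 -m inch '[{"dx":-20,"dy":0,"dz":0,"wx":0,"wy":0,"wz":0,"hand":0},{"dx":-4,"dy":-30,"dz":0,"wx":0,"wy":0,"wz":0,"hand":0},{"dx":0,"dy":-40,"dz":0,"wx":0,"wy":0,"wz":0,"hand":0},{"dx":0,"dy":-40,"dz":0,"wx":0,"wy":0,"wz":0,"hand":0},{"dx":0,"dy":-40,"dz":0,"wx":0,"wy":0,"wz":0,"hand":0}]' | sed -n '2p;4p'
python3 -m inch '[{"dx":0,"dy":-40,"dz":0,"wx":0,"wy":0,"wz":0,"hand":0},{"dx":0,"dy":-40,"dz":0,"wx":0,"wy":0,"wz":0,"hand":0},{"dx":0,"dy":-12,"dz":0,"wx":0,"wy":0,"wz":0,"hand":0},{"dx":0,"dy":0,"dz":0,"wx":0,"wy":0,"wz":0,"hand":0}]' | sed -n '2p;4p'
python3 -c "from h import *;wr('pics/w10.png')"
```

```text
eef_pos: [0.5711, -0.0071, 0.0182]
force: [0.8, -0.2, -0.2]
eef_pos: [0.5605, 0.0891, 0.0183]
force: [0.5, 0.3, -0.5]
t12.20 [560.5  89.1  18.3] yaw6.64 tilt [0.0021 0.0035] F [ 0.5  0.3 -0.5] F tool [ 0.5 -0.2  0.5]
[ 90.1 174.2] ang 8.02
[582.2 102. ] gap to fence 99.9 tool xy [ 22.9 -10.7]
[606.5 -70.5] gap to fence 93.2 tool xy [ 29.6 163.4]
[695.7 -57.9] gap to fence 3.1 tool xy [119.7 159.9]
[671.4 114.6] gap to fence 9.9 tool xy [112.9 -14.2]
```

View pics/w10.png

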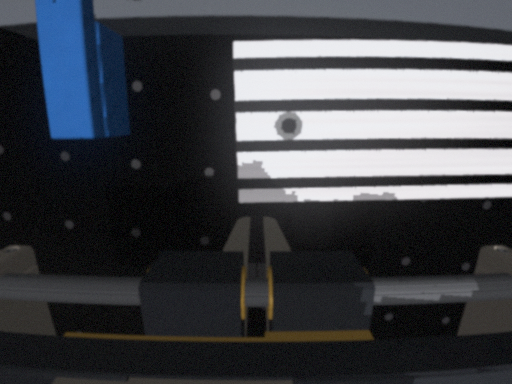

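The rail's left end is at column 237, about 10 mm left of the fingers. The fence's foot runs along row ~35 and the stop's contact face is at column 125, well clear.

```bash
python3 -m inch '[{"dx":3,"dy":6,"dz":-0.5,"wx":0,"wy":0,"wz":0.006,"hand":0},{"dx":3,"dy":7,"dz":0,"wx":0,"wy":0,"wz":0.006,"hand":0},{"dx":3,"dy":0,"dz":0,"wx":0,"wy":0,"wz":0,"hand":0},{"dx":1.6,"dy":0,"dz":0,"wx":0,"wy":0,"wz":0,"hand":0},{"dx":1.6,"dy":0,"dz":0,"wx":0,"wy":0,"wz":0,"hand":0}]' | sed -n '2p;4p'
python3 -m inch '[{"dx":1.6,"dy":0,"dz":0,"wx":0,"wy":0,"wz":0,"hand":0},{"dx":1.6,"dy":0,"dz":0,"wx":0,"wy":0,"wz":0,"hand":0},{"dx":1.5,"dy":0,"dz":0,"wx":0,"wy":0,"wz":0,"hand":0}]' | sed -n '2p;4p'
python3 -m inch '[{"dx":1.3,"dy":0,"dz":0,"wx":0,"wy":0,"wz":0,"hand":0},{"dx":1.3,"dy":0,"dz":0,"wx":0,"wy":0,"wz":0,"hand":0}]' | sed -n '2p;4p'
python3 -m inch '[{"dx":1.2,"dy":0,"dz":0,"wx":0,"wy":0,"wz":0,"hand":0},{"dx":1.2,"dy":0,"dz":0,"wx":0,"wy":0,"wz":0,"hand":0}]' | sed -n '2p;4p'
```

```text
eef_pos: [0.5744, 0.0695, 0.018]
force: [0.1, -0.0, -0.2]
eef_pos: [0.5777, 0.0713, 0.0179]
force: [-2.8, 0.5, 1.9]
eef_pos: [0.5805, 0.072, 0.0179]
force: [-2.0, 0.4, 0.1]
eef_pos: [0.5834, 0.0723, 0.0179]
force: [-1.4, 0.4, -0.6]
```

```bash
python3 -m inch '[{"dx":0.8,"dy":0,"dz":0,"wx":0,"wy":0,"wz":0,"hand":0},{"dx":0.8,"dy":0,"dz":0,"wx":0,"wy":0,"wz":0,"hand":0}]' | sed -n '2p;4p'
python3 -m inch '[{"dx":0.8,"dy":0,"dz":0,"wx":0,"wy":0,"wz":0,"hand":0},{"dx":0.8,"dy":0,"dz":-0.5,"wx":0,"wy":0,"wz":0,"hand":0}]' | sed -n '2p;4p'
python3 -m inch '[{"dx":0.8,"dy":0,"dz":-0.5,"wx":0,"wy":0,"wz":0,"hand":0},{"dx":0.6,"dy":0,"dz":-0.5,"wx":0,"wy":0,"wz":0,"hand":0}]' | sed -n '2p;4p'
```

```text
eef_pos: [0.5849, 0.0722, 0.0179]
force: [-3.5, 0.9, 1.5]
eef_pos: [0.5849, 0.0723, 0.018]
force: [-6.0, 1.0, -1.5]
eef_pos: [0.5849, 0.0723, 0.0183]
force: [-7.2, 1.3, -1.9]
```

```bash
python3 -m inch '[{"dx":0.8,"dy":0,"dz":0,"wx":0,"wy":0,"wz":0,"hand":0},{"dx":0.8,"dy":0,"dz":0,"wx":0,"wy":0,"wz":0,"hand":0}]' | sed -n '2p;4p'
python3 -m inch '[{"dx":0.8,"dy":0,"dz":0,"wx":0,"wy":0,"wz":0,"hand":0},{"dx":0.7,"dy":0,"dz":0,"wx":0,"wy":0,"wz":0,"hand":0}]' | sed -n '2p;4p'
```

```text
eef_pos: [0.585, 0.0722, 0.018]
force: [-11.8, 0.7, 2.7]
eef_pos: [0.5851, 0.0722, 0.018]
force: [-14.5, -0.5, 7.0]
```

```bash
python3 -m inch '[{"dx":0.3,"dy":0,"dz":-0.8,"wx":0,"wy":0,"wz":0,"hand":0},{"dx":0,"dy":0,"dz":-0.6,"wx":0,"wy":0,"wz":0,"hand":0}]' | sed -n '2p;4p'
python3 -m inch '[{"dx":0,"dy":0,"dz":0,"wx":0,"wy":0,"wz":0,"hand":0},{"dx":0,"dy":0,"dz":0,"wx":0,"wy":0,"wz":0,"hand":0}]' | sed -n '2p;4p'
```

```text
eef_pos: [0.5851, 0.0718, 0.0186]
force: [-11.8, -0.7, -2.7]
eef_pos: [0.5852, 0.0717, 0.0185]
force: [-11.4, 0.4, -1.8]
```

```bash
python3 -m inch '[{"dx":0.7,"dy":0,"dz":0,"wx":0,"wy":0,"wz":0,"hand":0},{"dx":0.7,"dy":0,"dz":-0.3,"wx":0,"wy":0,"wz":0,"hand":0}]' | sed -n '2p;4p'
python3 -m inch '[{"dx":0.4,"dy":0,"dz":-0.2,"wx":0,"wy":0,"wz":0,"hand":0},{"dx":0,"dy":0,"dz":0,"wx":0,"wy":0,"wz":0,"hand":0},{"dx":0,"dy":0,"dz":0,"wx":0,"wy":0,"wz":0,"hand":0}]' | sed -n '2p;4p'
```

```text
eef_pos: [0.5852, 0.0716, 0.0183]
force: [-13.8, -0.3, -1.9]
eef_pos: [0.5852, 0.0717, 0.0183]
force: [-14.0, 0.3, -2.8]
```

```bash
python3 -m inch '[{"dx":0,"dy":0,"dz":0,"wx":0,"wy":0,"wz":0,"hand":0},{"dx":-10,"dy":0,"dz":0,"wx":0,"wy":0,"wz":0,"hand":0},{"dx":-15,"dy":0,"dz":2,"wx":0,"wy":0,"wz":0,"hand":0},{"dx":0,"dy":40,"dz":0,"wx":0,"wy":0,"wz":0,"hand":0},{"dx":0,"dy":40,"dz":0,"wx":0,"wy":0,"wz":0,"hand":0}]' | sed -n '2p;4p'
python3 -m inch '[{"dx":0,"dy":40,"dz":0,"wx":0,"wy":0,"wz":0,"hand":0},{"dx":0,"dy":40,"dz":0,"wx":0,"wy":0,"wz":0,"hand":0},{"dx":0,"dy":40,"dz":0,"wx":0,"wy":0,"wz":0,"hand":0},{"dx":0,"dy":36,"dz":0,"wx":0,"wy":0,"wz":0,"hand":0},{"dx":0,"dy":0,"dz":0,"wx":0,"wy":0,"wz":0,"hand":0}]' | sed -n '2p;4p'
python3 -c "from h import *;wr('pics/w11.png')"
```

```text
eef_pos: [0.5765, -0.0071, 0.0198]
force: [0.8, -1.0, 1.2]
eef_pos: [0.5913, -0.1765, 0.0198]
force: [0.8, -1.3, 0.3]
t15.67 [ 591.3 -176.5   19.8] yaw4.78 tilt [ 0.0026 -0.007 ] F [ 0.8 -1.3  0.3] F tool [ 0.7  1.3 -0.3]
[ 98.9 186.5] ang 6.11
[603.4 -10.2] gap to fence 90.2 tool xy [  28.8 -164.3]
[ 623.2 -195.6] gap to fence 89.2 tool xy [29.8 22.2]
[ 721.6 -185.1] gap to fence -9.7 tool xy [128.7  21.7]
[7.017e+02 4.000e-01] gap to fence -8.7 tool xy [ 127.7 -164.8]
```

```bash
python3 -m inch '[{"dx":6,"dy":-5,"dz":1,"wx":0,"wy":0,"wz":-0.008,"hand":0},{"dx":6,"dy":0,"dz":0,"wx":0,"wy":0,"wz":-0.008,"hand":0},{"dx":2,"dy":0,"dz":0,"wx":0,"wy":0,"wz":0,"hand":0},{"dx":1.5,"dy":0,"dz":0,"wx":0,"wy":0,"wz":0,"hand":0},{"dx":1.5,"dy":0,"dz":0,"wx":0,"wy":0,"wz":0,"hand":0}]' | sed -n '2p;4p'
python3 -m inch '[{"dx":1.2,"dy":0,"dz":0,"wx":0,"wy":0,"wz":0,"hand":0},{"dx":1.2,"dy":0,"dz":0,"wx":0,"wy":0,"wz":0,"hand":0}]' | sed -n '2p;4p'
python3 -m inch '[{"dx":1.2,"dy":0,"dz":0,"wx":0,"wy":0,"wz":0,"hand":0},{"dx":1,"dy":0,"dz":0,"wx":0,"wy":0,"wz":0,"hand":0}]' | sed -n '2p;4p'
python3 -m inch '[{"dx":1,"dy":0,"dz":-0.3,"wx":0,"wy":0,"wz":0,"hand":0},{"dx":1,"dy":0,"dz":-0.3,"wx":0,"wy":0,"wz":0,"hand":0}]' | sed -n '2p;4p'
```

```text
eef_pos: [0.6079, -0.1563, 0.0185]
force: [0.5, -0.4, -0.5]
eef_pos: [0.6093, -0.157, 0.0184]
force: [-2.6, 0.8, 1.5]
eef_pos: [0.6093, -0.1571, 0.0181]
force: [-8.1, 0.3, 6.1]
eef_pos: [0.6094, -0.1571, 0.0182]
force: [-11.1, -0.5, 5.7]
```

```bash
python3 -m inch '[{"dx":0.8,"dy":0,"dz":-0.7,"wx":0,"wy":0,"wz":0,"hand":0},{"dx":0.8,"dy":0,"dz":-0.7,"wx":0,"wy":0,"wz":0,"hand":0}]' | sed -n '2p;4p'
python3 -m inch '[{"dx":0.5,"dy":0,"dz":-0.3,"wx":0,"wy":0,"wz":0,"hand":0},{"dx":0,"dy":0,"dz":0,"wx":0,"wy":0,"wz":0,"hand":0}]' | sed -n '2p;4p'
```

```text
eef_pos: [0.6094, -0.1571, 0.0183]
force: [-11.0, -0.5, -1.5]
eef_pos: [0.6094, -0.1571, 0.0183]
force: [-11.1, 0.0, 0.6]
```

```bash
python3 -m inch '[{"dx":0.7,"dy":0,"dz":0,"wx":0,"wy":0,"wz":0,"hand":0},{"dx":0.7,"dy":0,"dz":-0.3,"wx":0,"wy":0,"wz":0,"hand":0}]' | sed -n '2p;4p'
python3 -m inch '[{"dx":0.2,"dy":0,"dz":-0.3,"wx":0,"wy":0,"wz":0,"hand":0},{"dx":0,"dy":0,"dz":0,"wx":0,"wy":0,"wz":0,"hand":0},{"dx":0,"dy":0,"dz":0,"wx":0,"wy":0,"wz":0,"hand":0}]' | sed -n '2p;4p'
```

```text
eef_pos: [0.6094, -0.1571, 0.0183]
force: [-13.9, 0.1, 1.0]
eef_pos: [0.6094, -0.1571, 0.0183]
force: [-13.1, 1.1, 0.7]
```

```bash
python3 -m inch '[{"dx":0.4,"dy":0,"dz":0,"wx":0,"wy":0,"wz":0,"hand":0},{"dx":0,"dy":0,"dz":0,"wx":0,"wy":0,"wz":0,"hand":0},{"dx":0,"dy":0,"dz":0,"wx":0,"wy":0,"wz":0,"hand":0}]' | sed -n '2p;4p'
python3 -m inch '[{"dx":-10,"dy":0,"dz":0,"wx":0,"wy":0,"wz":0,"hand":0},{"dx":-12,"dy":0,"dz":1.5,"wx":0,"wy":0,"wz":0,"hand":0},{"dx":0,"dy":39,"dz":0,"wx":0,"wy":0,"wz":0,"hand":0},{"dx":0,"dy":39,"dz":0,"wx":0,"wy":0,"wz":0,"hand":0},{"dx":0,"dy":0,"dz":0,"wx":0,"wy":0,"wz":0,"hand":0}]' | sed -n '2p;4p'
python3 -c "from h import *;wr('pics/w12.png')"
```

```text
eef_pos: [0.6094, -0.1571, 0.0183]
force: [-14.0, 0.1, 1.5]
eef_pos: [0.6046, -0.2476, 0.0205]
force: [0.2, -1.4, -0.2]
t18.05 [ 604.6 -247.6   20.5] yaw5.83 tilt [ 0.0027 -0.0073] F [ 0.2 -1.4 -0.2] F tool [0.1 1.4 0.2]
[ 88.7 116.1] ang 5.91
[612.5 -80.1] gap to fence 88.2 tool xy [  24.8 -165.8]
[ 624.5 -195.6] gap to fence 88.0 tool xy [ 25.  -49.7]
[ 712.7 -186.5] gap to fence -0.7 tool xy [113.7 -49.9]
[700.7 -71. ] gap to fence -0.5 tool xy [ 113.5 -166. ]
```

View pics/w12.png

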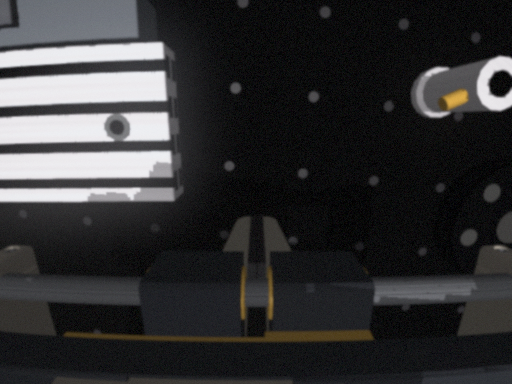

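The right end (column ~175) lies flush under the fence bar, and the post holder at (425,95) is clear. Next I go beside the end and push left.

```bash
python3 -m inch '[{"dx":35,"dy":0,"dz":1,"wx":0,"wy":0,"wz":0,"hand":0},{"dx":35,"dy":0,"dz":1,"wx":0,"wy":0,"wz":0,"hand":0},{"dx":0,"dy":-12,"dz":0,"wx":0,"wy":0,"wz":0,"hand":0},{"dx":0,"dy":-8,"dz":0,"wx":0,"wy":0,"wz":0,"hand":0},{"dx":0,"dy":-4,"dz":0,"wx":0,"wy":0,"wz":0,"hand":0}]' | sed -n '2p;4p'
python3 -c "from h import *;s=st();print('fence xy',s['eef_pos'][:2]*1000@np.array([[np.cos(TH),-np.sin(TH)],[np.sin(TH),np.cos(TH)]]))"
python3 -m inch '[{"dx":0,"dy":-3,"dz":0,"wx":0,"wy":0,"wz":0,"hand":0},{"dx":0,"dy":-3,"dz":0,"wx":0,"wy":0,"wz":0,"hand":0},{"dx":0,"dy":-3,"dz":0,"wx":0,"wy":0,"wz":0,"hand":0},{"dx":0,"dy":-3,"dz":0,"wx":0,"wy":0,"wz":0,"hand":0},{"dx":0,"dy":-3,"dz":0,"wx":0,"wy":0,"wz":0,"hand":0}]' | sed -n '2p;4p'
python3 -c "from h import *;s=st();print('fence xy',s['eef_pos'][:2]*1000@np.array([[np.cos(TH),-np.sin(TH)],[np.sin(TH),np.cos(TH)]]))"
```

```text
eef_pos: [0.6714, -0.2025, 0.0175]
force: [0.4, -3.1, -1.3]
t18.52 [ 671.4 -202.5   17.5] yaw6.55 tilt [-0.0003  0.0006] F [ 0.4 -3.1 -1.3] F tool [0.  3.2 1.3]
fence xy [ 647.54295025 -269.3543443 ]
eef_pos: [0.6696, -0.1906, 0.018]
force: [0.7, -2.3, -0.5]
t18.93 [ 669.6 -190.6   18. ] yaw6.35 tilt [-0.0002 -0.0006] F [ 0.7 -2.3 -0.5] F tool [0.5 2.3 0.5]
fence xy [ 646.92006199 -257.31988207]
```

```bash
python3 -m inch '[{"dx":0,"dy":-3,"dz":0,"wx":0,"wy":0,"wz":0,"hand":0},{"dx":0,"dy":-3,"dz":0,"wx":0,"wy":0,"wz":0,"hand":0},{"dx":0,"dy":-3,"dz":0,"wx":0,"wy":0,"wz":0,"hand":0},{"dx":0,"dy":-3,"dz":0,"wx":0,"wy":0,"wz":0,"hand":0},{"dx":0,"dy":-3,"dz":0,"wx":0,"wy":0,"wz":0,"hand":0}]' | sed -n '2p;4p'
python3 -m inch '[{"dx":0,"dy":-3,"dz":0,"wx":0,"wy":0,"wz":0,"hand":0},{"dx":0,"dy":-3,"dz":0,"wx":0,"wy":0,"wz":0,"hand":0},{"dx":0,"dy":-3,"dz":0,"wx":0,"wy":0,"wz":0,"hand":0},{"dx":0,"dy":-3,"dz":0,"wx":0,"wy":0,"wz":0,"hand":0},{"dx":0,"dy":-2,"dz":0,"wx":0,"wy":0,"wz":0,"hand":0}]' | sed -n '2p;4p'
python3 -c "from h import *
s=st();print('fence xy',s['eef_pos'][:2]*1000@np.array([[np.cos(TH),-np.sin(TH)],[np.sin(TH),np.cos(TH)]]))
im=np.ascontiguousarray(vision.camera('top')[:,:,::-1]);cv2.imwrite('pics/t13.png',cv2.resize(im[120:220,140:320],None,fx=4,fy=4,interpolation=cv2.INTER_CUBIC))"
```

```text
eef_pos: [0.6684, -0.1749, 0.0179]
force: [1.1, -2.0, -0.6]
eef_pos: [0.6669, -0.1607, 0.018]
force: [0.7, -2.9, -0.8]
t19.77 [ 666.9 -160.7   18. ] yaw6.42 tilt [0.0001 0.    ] F [ 0.7 -2.9 -0.8] F tool [0.4 2.9 0.8]
fence xy [ 647.19912146 -227.24280569]
```

View pics/t13.png

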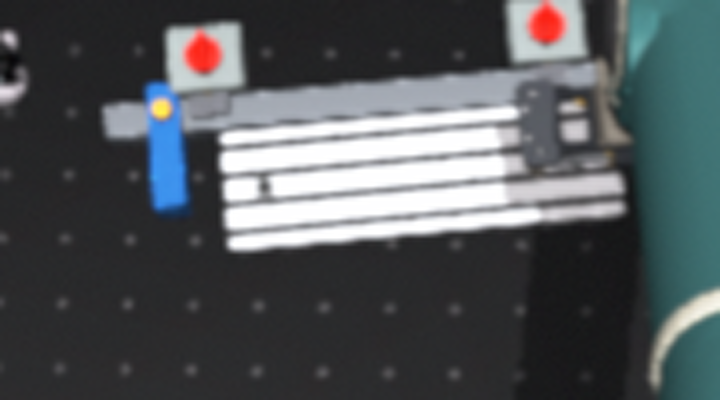

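Rail is flush along the fence; its left end (crop column 222) is about 25 mm from the stop face (column 185).

```bash
python3 -m inch '[{"dx":0,"dy":-2,"dz":0,"wx":0,"wy":0,"wz":0,"hand":0},{"dx":0,"dy":-2,"dz":0,"wx":0,"wy":0,"wz":0,"hand":0},{"dx":0,"dy":-2,"dz":0,"wx":0,"wy":0,"wz":0,"hand":0},{"dx":0,"dy":-1.6,"dz":0,"wx":0,"wy":0,"wz":0,"hand":0},{"dx":0,"dy":-1.6,"dz":0,"wx":0,"wy":0,"wz":0,"hand":0}]' | sed -n '2p;4p'
python3 -m inch '[{"dx":0,"dy":-1.5,"dz":0,"wx":0,"wy":0,"wz":0,"hand":0},{"dx":0,"dy":-1.5,"dz":0,"wx":0,"wy":0,"wz":0,"hand":0},{"dx":0,"dy":-1.5,"dz":0,"wx":0,"wy":0,"wz":0,"hand":0},{"dx":0,"dy":-1.5,"dz":0,"wx":0,"wy":0,"wz":0,"hand":0}]' | sed -n '2p;4p'
python3 -m inch '[{"dx":0,"dy":-1.4,"dz":0,"wx":0,"wy":0,"wz":0,"hand":0},{"dx":0,"dy":-1.4,"dz":0,"wx":0,"wy":0,"wz":0,"hand":0}]' | sed -n '2p;4p'
python3 -m inch '[{"dx":0,"dy":-1.4,"dz":0,"wx":0,"wy":0,"wz":0,"hand":0},{"dx":0,"dy":-1.4,"dz":0,"wx":0,"wy":0,"wz":0,"hand":0}]' | sed -n '2p;4p'
```

```text
eef_pos: [0.6658, -0.152, 0.0179]
force: [-0.1, -2.0, 1.8]
eef_pos: [0.6651, -0.1461, 0.0179]
force: [0.6, -4.4, 0.3]
eef_pos: [0.6648, -0.1431, 0.0179]
force: [0.2, -3.4, 1.0]
eef_pos: [0.6645, -0.1405, 0.0179]
force: [1.3, -3.2, 0.2]
```

```bash
python3 -m inch '[{"dx":0,"dy":-1.2,"dz":0,"wx":0,"wy":0,"wz":0,"hand":0},{"dx":0,"dy":-1.2,"dz":0,"wx":0,"wy":0,"wz":0,"hand":0}]' | sed -n '2p;4p'
python3 -m inch '[{"dx":0,"dy":-1.2,"dz":0,"wx":0,"wy":0,"wz":0,"hand":0},{"dx":0,"dy":-1.2,"dz":0,"wx":0,"wy":0,"wz":0,"hand":0}]' | sed -n '2p;4p'
python3 -m inch '[{"dx":0,"dy":-1,"dz":0,"wx":0,"wy":0,"wz":0,"hand":0},{"dx":0,"dy":-1,"dz":0,"wx":0,"wy":0,"wz":0,"hand":0}]' | sed -n '2p;4p'
```

```text
eef_pos: [0.6643, -0.138, 0.0179]
force: [0.5, -3.2, 0.6]
eef_pos: [0.664, -0.1357, 0.0179]
force: [0.0, -3.7, -0.4]
eef_pos: [0.6637, -0.1337, 0.0179]
force: [-0.9, -2.9, 1.0]
```

```bash
python3 -m inch '[{"dx":0,"dy":-1.2,"dz":0,"wx":0,"wy":0,"wz":0,"hand":0},{"dx":0,"dy":-1.2,"dz":0,"wx":0,"wy":0,"wz":0,"hand":0}]' | sed -n '2p;4p'
python3 -m inch '[{"dx":0,"dy":-1.2,"dz":0,"wx":0,"wy":0,"wz":0,"hand":0},{"dx":0,"dy":-1,"dz":0,"wx":0,"wy":0,"wz":0,"hand":0}]' | sed -n '2p;4p'
python3 -m inch '[{"dx":0,"dy":-0.8,"dz":0,"wx":0,"wy":0,"wz":0,"hand":0},{"dx":0,"dy":-0.8,"dz":0,"wx":0,"wy":0,"wz":0,"hand":0}]' | sed -n '2p;4p'
```

```text
eef_pos: [0.6635, -0.1324, 0.0179]
force: [0.9, -6.2, -0.3]
eef_pos: [0.6634, -0.1323, 0.018]
force: [1.2, -9.2, 0.9]
eef_pos: [0.6631, -0.1323, 0.018]
force: [1.0, -11.7, -0.1]
```

```bash
python3 -m inch '[{"dx":0,"dy":-0.8,"dz":0,"wx":0,"wy":0,"wz":0,"hand":0},{"dx":0,"dy":-0.7,"dz":0,"wx":0,"wy":0,"wz":0,"hand":0}]' | sed -n '2p;4p'
python3 -m inch '[{"dx":0,"dy":-0.2,"dz":0,"wx":0,"wy":0,"wz":0,"hand":0},{"dx":0,"dy":0,"dz":0,"wx":0,"wy":0,"wz":0,"hand":0},{"dx":0,"dy":0,"dz":0,"wx":0,"wy":0,"wz":0,"hand":0}]' | sed -n '2p;4p'
```

```text
eef_pos: [0.6628, -0.1323, 0.018]
force: [1.0, -13.5, -0.2]
eef_pos: [0.6628, -0.1323, 0.018]
force: [1.4, -12.8, -0.7]
```

```bash
python3 -m inch '[{"dx":0,"dy":-0.6,"dz":0,"wx":0,"wy":0,"wz":0,"hand":0},{"dx":0,"dy":-0.4,"dz":0,"wx":0,"wy":0,"wz":0,"hand":0},{"dx":0,"dy":0,"dz":0,"wx":0,"wy":0,"wz":0,"hand":0},{"dx":0,"dy":0,"dz":0,"wx":0,"wy":0,"wz":0,"hand":0}]' | sed -n '2p;4p'
python3 -m inch '[{"dx":0,"dy":5,"dz":0,"wx":0,"wy":0,"wz":0,"hand":0},{"dx":0,"dy":10,"dz":0,"wx":0,"wy":0,"wz":0,"hand":0},{"dx":0,"dy":20,"dz":0,"wx":0,"wy":0,"wz":0,"hand":0},{"dx":0,"dy":0,"dz":-40,"wx":0,"wy":0,"wz":0,"hand":0},{"dx":-10,"dy":0,"dz":-40,"wx":0,"wy":0,"wz":0,"hand":0}]' | sed -n '2p;4p'
python3 -m inch '[{"dx":-30,"dy":0,"dz":-25,"wx":0,"wy":0,"wz":0,"hand":0},{"dx":-30,"dy":-20,"dz":0,"wx":0,"wy":0,"wz":0,"hand":0},{"dx":-25,"dy":-30,"dz":0,"wx":0,"wy":0,"wz":0,"hand":0},{"dx":0,"dy":-40,"dz":0,"wx":0,"wy":0,"wz":0,"hand":0},{"dx":0,"dy":0,"dz":0,"wx":0,"wy":0,"wz":0,"hand":0}]' | sed -n '2p;4p'
python3 -m inch '[{"dx":0,"dy":0,"dz":0,"wx":0,"wy":0,"wz":0,"hand":0}]' | sed -n '2p;4p'
python3 -c "from h import *;wr('pics/w14.png')"
```

```text
eef_pos: [0.6626, -0.1323, 0.018]
force: [1.5, -14.6, 0.1]
eef_pos: [0.6552, -0.1598, 0.0947]
force: [0.8, 0.7, 1.1]
eef_pos: [0.5601, -0.071, 0.1234]
force: [-0.1, 1.2, -0.3]
eef_pos: [0.562, -0.0766, 0.1233]
force: [0.7, -0.7, -0.1]
t23.57 [562.  -76.6 123.3] yaw6.76 tilt [0.0002 0.0023] F [ 0.7 -0.7 -0.1] F tool [0.6 0.8 0.1]
[ 90.6 310.1] ang 6.26
[579.2 183.6] gap to fence 94.7 tool xy [  43.4 -257.1]
[ 613.  -124.7] gap to fence 92.2 tool xy [45.9 53. ]
[ 703.  -114.8] gap to fence 1.6 tool xy [136.4  52.3]
[669.2 193.5] gap to fence 4.1 tool xy [ 134.  -257.8]
```

View pics/w14.png

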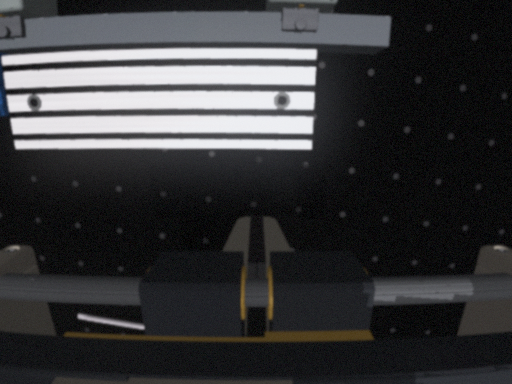

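The rail now sits at columns 3–316, with its left end at the blue stop at the picture's edge. I'll check parallelism by fitting the edges.

Run:
```python
from h import *
s=monitor.observe();c=cam("wrist",s);im=cv2.imread("pics/w14.png");v=cv2.cvtColor(im,cv2.COLOR_BGR2GRAY).astype(float)
def fit(cols,r0,r1,thr,z,last):
    pts=[]
    for x in cols:
        a=np.nonzero(v[r0:r1,x]>thr)[0]
        if len(a):
            r=a[-1] if last else a[0]; r+=r0; q=r+1 if last else r-1
            t=(v[r,x]-thr)/(v[r,x]-v[q,x]+1e-6); pts.append((x,r+t*(q-r)))
    P=cast(c,pts,z)[:,:2]*1000
    k=np.polyfit(P[:,1],P[:,0],1);e=np.abs(np.polyval(k,P[:,1])-P[:,0]);g=e<1.5;k=np.polyfit(P[g,1],P[g,0],1)
    print("angle %.2f"%np.degrees(np.arctan(-k[0])),"x@150 %.1f x@-100 %.1f"%(np.polyval(k,150),np.polyval(k,-100)),g.sum(),len(pts))
fit(range(20,305,5),130,165,130,.034,True)   # rail near
fit(range(20,305,5),44,70,130,.034,False)   # rail far
print(v[36:62,[20,100,200,300]].astype(int).T.tolist())
print(v[100,:12].astype(int).tolist())
fit(range(30,385,5),20,47,55,.042,True)
```

```text
angle 6.09 x@150 583.6 x@-100 610.3 57 57
angle 6.18 x@150 674.4 x@-100 701.5 57 57
[[60, 72, 95, 102, 106, 106, 105, 107, 106, 108, 107, 91, 62, 40, 31, 35, 42, 80, 146, 201, 222, 228, 227, 228, 228, 227], [112, 110, 111, 111, 114, 113, 105, 91, 66, 52, 44, 47, 53, 104, 170, 217, 230, 233, 234, 233, 233, 230, 226, 203, 149, 88], [116, 118, 114, 117, 114, 103, 81, 64, 57, 57, 67, 103, 172, 221, 234, 236, 236, 238, 235, 235, 232, 216, 169, 108, 71, 65], [116, 116, 118, 115, 119, 114, 102, 78, 55, 48, 53, 64, 116, 184, 225, 235, 237, 236, 237, 237, 235, 230, 208, 155, 92, 65]]
[66, 63, 56, 40, 36, 46, 87, 154, 206, 223, 224, 224]
angle 5.86 x@150 676.2 x@-100 701.8 70 71
```

Run:
```python
from h import *
s=monitor.observe();c=cam("wrist",s);v=cv2.cvtColor(cv2.imread("pics/w14.png"),cv2.COLOR_BGR2GRAY).astype(float)
F=[];Rr=[];Rn=[]
for x in range(16,306,4):
    col=v[:,x]; r=40
    while col[r]>82: r+=1
    F.append((x,r-1+(col[r-1]-82)/(col[r-1]-col[r])))
    while col[r]<130: r+=1
    Rr.append((x,r-1+(130-col[r-1])/(col[r]-col[r-1])))
for n,p,z in(("fence",F,.042),("rail",Rr,.034)):
    P=cast(c,p,z)[:,:2]*1000
    for _ in range(3):
        k=np.polyfit(P[:,1],P[:,0],1);e=abs(np.polyval(k,P[:,1])-P[:,0]);P=P[e<max(.8,2*e.std())]
    print(n,len(P),"%.2f deg"%np.degrees(np.arctan(-k[0])),np.polyval(k,[150,-100]).round(2),e.max().round(2))
```

```text
fence 73 5.85 deg [677.98 703.58] 0.28
rail 73 6.18 deg [674.44 701.5 ] 0.21
```

The fit suggests the left end may sit ~1 mm off the fence, so I'll look from closer.

```bash
python3 -m inch '[{"dx":10,"dy":-38,"dz":0,"wx":0,"wy":0,"wz":0,"hand":0},{"dx":10,"dy":-38,"dz":0,"wx":0,"wy":0,"wz":0,"hand":0},{"dx":10,"dy":-38,"dz":0,"wx":0,"wy":0,"wz":0,"hand":0},{"dx":0,"dy":-36,"dz":0,"wx":0,"wy":0,"wz":0,"hand":0},{"dx":0,"dy":0,"dz":0,"wx":0,"wy":0,"wz":0,"hand":0}]' | sed -n '2p;4p'
python3 -m inch '[{"dx":0,"dy":0,"dz":0,"wx":0,"wy":0,"wz":0,"hand":0},{"dx":0,"dy":0,"dz":0,"wx":0,"wy":0,"wz":0,"hand":0}]' | sed -n '2p;4p'
cat > e.py <<'E'
from h import *
import sys
s=st();im=np.ascontiguousarray(vision.camera("wrist")[:,:,::-1]);cv2.imwrite(sys.argv[1],im);c=cam("wrist",s);v=cv2.cvtColor(im,cv2.COLOR_BGR2GRAY).astype(float)
F=[];Rr=[]
for x in range(12,500,4):
    col=v[:160,x]; a=np.nonzero(col>130)[0]
    a=[r for r in a if (col[r:r+5]>120).all() and col[max(r-8,0):r-1].min()<70]
    if not a: continue
    r=a[0]; Rr.append((x,r-1+(130-col[r-1])/(col[r]-col[r-1])))
    while col[r]<82 or col[r]>col[r-1]+1 or col[r]>125: 
        r-=1
        if r<3: break
    if r>=3: F.append((x,r+(col[r]-82)/(col[r]-col[r+1]+1e-6)))
for n,p,z in(("fence",F,.042),("rail",Rr,.034)):
    P=cast(c,p,z)[:,:2]*1000
    for _ in range(4):
        k=np.polyfit(P[:,1],P[:,0],1);e=abs(np.polyval(k,P[:,1])-P[:,0]);P=P[e<max(.7,2*e.std())]
    print(n,len(P),"%.2f deg"%np.degrees(np.arctan(-k[0])),np.polyval(k,[150,0,-100]).round(2),e.max().round(2),P[:,1].min(),P[:,1].max())
E
python3 e.py pics/w15.png
```

```text
eef_pos: [0.5748, 0.0807, 0.1228]
force: [-0.7, 0.6, -0.2]
eef_pos: [0.5756, 0.0703, 0.1224]
force: [0.3, -1.2, -0.2]
t24.20 [575.6  70.3 122.4] yaw6.33 tilt [-0.0008 -0.0007] F [ 0.3 -1.2 -0.2] F tool [0.2 1.2 0.2]Traceback (most recent call last):
  File "e.py", line 7, in <module>
    a=[r for r in a if (col[r:r+5]>120).all() and col[max(r-8,0):r-1].min()<70]
                                                  ~~~~~~~~~~~~~~~~~~~~~~~^^
    return umr_minimum(a, axis, None, out, keepdims, initial, where)
ValueError: zero-size array to reduction operation minimum which has no identity
```

View pics/w15.png

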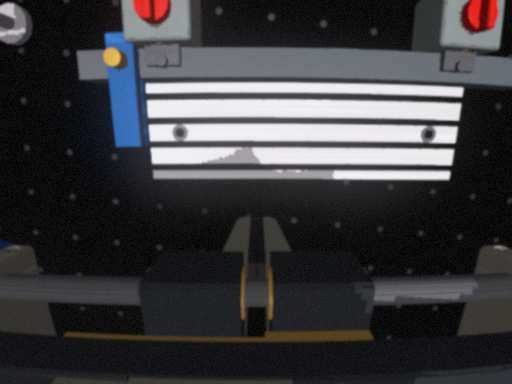

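The whole rail (columns 146–463) lies under the fence bar with its left end at the stop. That's my viewing budget used up (one over, in fact), so I'll use numbers only from here.

```bash
cat > e2.py <<'E'
from h import *
import sys
if len(sys.argv)>2: s=st();im=np.ascontiguousarray(vision.camera("wrist")[:,:,::-1]);cv2.imwrite(sys.argv[1],im)
else: s=monitor.observe();im=cv2.imread(sys.argv[1])
c=cam("wrist",s);v=cv2.GaussianBlur(cv2.cvtColor(im,cv2.COLOR_BGR2GRAY),(5,1),0).astype(float)
E={}
for x in range(185,440,4):
    col=v[:,x]; r=70
    while col[r]>80: r+=1
    E.setdefault("fence",[]).append((x,r-1+(col[r-1]-80)/(col[r-1]-col[r])))
    while col[r]<130: r+=1
    E.setdefault("rail",[]).append((x,r-1+(130-col[r-1])/(col[r]-col[r-1])))
for n,p in E.items():
    P=cast(c,p,.042 if n=="fence" else .034)[:,:2]*1000
    for _ in range(4):
        k=np.polyfit(P[:,1],P[:,0],1);e=abs(np.polyval(k,P[:,1])-P[:,0]);P=P[e<max(.5,2*e.std())]
    print(n,len(P),"%.2f deg"%np.degrees(np.arctan(-k[0])),np.polyval(k,[150,0,-100]).round(2),e.max().round(2))
row=v[110,100:160].astype(int);print(row.tolist())
E
python3 e2.py pics/w15.png
```

```text
fence 64 6.11 deg [676.85 692.91 703.62] 0.26
rail 64 6.18 deg [674.23 690.47 701.29] 0.12
[24, 24, 24, 25, 26, 26, 25, 24, 24, 31, 44, 63, 81, 95, 101, 102, 102, 102, 102, 103, 104, 104, 104, 103, 103, 103, 103, 104, 104, 105, 105, 105, 105, 105, 105, 103, 97, 86, 73, 63, 59, 61, 67, 73, 77, 89, 122, 169, 210, 231, 238, 239, 238, 238, 239, 239, 239, 239, 239, 240]
```

```bash
python3 -m inch '[{"dx":-10,"dy":-30,"dz":0,"wx":0,"wy":0,"wz":0,"hand":0},{"dx":0,"dy":-28,"dz":10,"wx":0,"wy":0,"wz":0,"hand":0},{"dx":0,"dy":0,"dz":38,"wx":0,"wy":0,"wz":0,"hand":0},{"dx":0,"dy":0,"dz":38,"wx":0,"wy":0,"wz":0,"hand":0},{"dx":0,"dy":0,"dz":18,"wx":0,"wy":0,"wz":0,"hand":0}]' | sed -n '2p;4p'
python3 -m inch '[{"dx":0,"dy":0,"dz":0,"wx":0,"wy":0,"wz":0,"hand":0},{"dx":0,"dy":0,"dz":0,"wx":0,"wy":0,"wz":0,"hand":0}]' | sed -n '2p;4p'
python3 -c "from h import *;st()"
```

```text
eef_pos: [0.5572, 0.1253, 0.0152]
force: [-0.4, -0.4, -0.5]
eef_pos: [0.5589, 0.1262, 0.0182]
force: [-0.4, -1.1, -0.7]
t24.83 [558.9 126.2  18.2] yaw6.25 tilt [-0.0018 -0.001 ] F [-0.4 -1.1 -0.7] F tool [-0.5  1.1  0.7]
```

```bash
python3 -m inch '[{"dx":5,"dy":0,"dz":0,"wx":0,"wy":0,"wz":0,"hand":0},{"dx":5,"dy":0,"dz":0,"wx":0,"wy":0,"wz":0,"hand":0},{"dx":3.5,"dy":0,"dz":0,"wx":0,"wy":0,"wz":0,"hand":0},{"dx":1.2,"dy":0,"dz":0,"wx":0,"wy":0,"wz":0,"hand":0},{"dx":1.2,"dy":0,"dz":0,"wx":0,"wy":0,"wz":0,"hand":0}]' | sed -n '2p;4p'
python3 -m inch '[{"dx":1,"dy":0,"dz":0,"wx":0,"wy":0,"wz":0,"hand":0},{"dx":0.7,"dy":0,"dz":0,"wx":0,"wy":0,"wz":0,"hand":0}]' | sed -n '2p;4p'
python3 -m inch '[{"dx":0.7,"dy":0,"dz":0,"wx":0,"wy":0,"wz":0,"hand":0},{"dx":0.6,"dy":0,"dz":0,"wx":0,"wy":0,"wz":0,"hand":0}]' | sed -n '2p;4p'
python3 -m inch '[{"dx":0.6,"dy":0,"dz":0,"wx":0,"wy":0,"wz":0,"hand":0},{"dx":0.6,"dy":0,"dz":0,"wx":0,"wy":0,"wz":0,"hand":0}]' | sed -n '2p;4p'
```

```text
eef_pos: [0.5756, 0.1299, 0.0197]
force: [0.1, 0.4, 0.3]
eef_pos: [0.5757, 0.1299, 0.019]
force: [-2.9, -0.3, 1.7]
eef_pos: [0.5767, 0.1303, 0.0187]
force: [-3.0, 0.2, 1.5]
eef_pos: [0.5785, 0.1307, 0.0187]
force: [-5.6, 0.8, 2.4]
```

The left end was indeed off by ~3 mm and is moving home. I'll press it again.

```bash
python3 -m inch '[{"dx":0.7,"dy":0,"dz":-0.3,"wx":0,"wy":0,"wz":0,"hand":0},{"dx":0.7,"dy":0,"dz":-0.3,"wx":0,"wy":0,"wz":0,"hand":0}]' | sed -n '2p;4p'
python3 -m inch '[{"dx":0.7,"dy":0,"dz":-0.3,"wx":0,"wy":0,"wz":0,"hand":0},{"dx":0.7,"dy":0,"dz":-0.3,"wx":0,"wy":0,"wz":0,"hand":0}]' | sed -n '2p;4p'
python3 -m inch '[{"dx":0.7,"dy":0,"dz":-0.3,"wx":0,"wy":0,"wz":0,"hand":0},{"dx":0.7,"dy":0,"dz":-0.4,"wx":0,"wy":0,"wz":0,"hand":0}]' | sed -n '2p;4p'
```

```text
eef_pos: [0.5785, 0.1307, 0.0188]
force: [-5.8, 0.7, 0.3]
eef_pos: [0.5786, 0.1307, 0.0188]
force: [-7.7, 0.6, -1.0]
eef_pos: [0.5789, 0.1301, 0.0189]
force: [-9.9, -0.7, -2.4]
```

```bash
python3 -m inch '[{"dx":0.7,"dy":0,"dz":0,"wx":0,"wy":0,"wz":0,"hand":0},{"dx":0.7,"dy":0,"dz":0,"wx":0,"wy":0,"wz":0,"hand":0}]' | sed -n '2p;4p'
python3 -m inch '[{"dx":0.3,"dy":0,"dz":0,"wx":0,"wy":0,"wz":0,"hand":0},{"dx":0,"dy":0,"dz":0,"wx":0,"wy":0,"wz":0,"hand":0},{"dx":0,"dy":0,"dz":0,"wx":0,"wy":0,"wz":0,"hand":0}]' | sed -n '2p;4p'
python3 -m inch '[{"dx":-8,"dy":0,"dz":0,"wx":0,"wy":0,"wz":0,"hand":0},{"dx":-15,"dy":0,"dz":2,"wx":0,"wy":0,"wz":0,"hand":0},{"dx":0,"dy":40,"dz":0,"wx":0,"wy":0,"wz":0,"hand":0},{"dx":0,"dy":40,"dz":0,"wx":0,"wy":0,"wz":0,"hand":0},{"dx":0,"dy":40,"dz":0,"wx":0,"wy":0,"wz":0,"hand":0}]' | sed -n '2p;4p'
python3 -m inch '[{"dx":0,"dy":40,"dz":0,"wx":0,"wy":0,"wz":0,"hand":0},{"dx":0,"dy":40,"dz":0,"wx":0,"wy":0,"wz":0,"hand":0},{"dx":0,"dy":20,"dz":0,"wx":0,"wy":0,"wz":0,"hand":0},{"dx":0,"dy":0,"dz":0,"wx":0,"wy":0,"wz":0,"hand":0},{"dx":0,"dy":0,"dz":0,"wx":0,"wy":0,"wz":0,"hand":0}]' | sed -n '2p;4p'
python3 -c "from h import *;st()"
```

```text
eef_pos: [0.579, 0.1299, 0.0188]
force: [-13.3, -0.9, 3.1]
eef_pos: [0.579, 0.1299, 0.0188]
force: [-12.4, -0.7, 3.5]
eef_pos: [0.5768, 0.0084, 0.0194]
force: [1.1, -0.6, 0.2]
eef_pos: [0.5875, -0.0923, 0.0191]
force: [-0.0, 0.1, -0.4]
t27.50 [587.5 -92.3  19.1] yaw6.20 tilt [ 0.0026 -0.0007] F [-0.   0.1 -0.4] F tool [ 0.  -0.1  0.4]
```

```bash
python3 -m inch '[{"dx":4,"dy":0,"dz":0,"wx":0,"wy":0,"wz":0,"hand":0},{"dx":4,"dy":0,"dz":0.5,"wx":0,"wy":0,"wz":0,"hand":0},{"dx":1.5,"dy":0,"dz":0,"wx":0,"wy":0,"wz":0,"hand":0},{"dx":1.2,"dy":0,"dz":0,"wx":0,"wy":0,"wz":0,"hand":0},{"dx":1.2,"dy":0,"dz":0,"wx":0,"wy":0,"wz":0,"hand":0}]' | sed -n '2p;4p'
python3 -m inch '[{"dx":1.2,"dy":0,"dz":0,"wx":0,"wy":0,"wz":0,"hand":0},{"dx":1.2,"dy":0,"dz":0,"wx":0,"wy":0,"wz":0,"hand":0}]' | sed -n '2p;4p'
python3 -m inch '[{"dx":0.8,"dy":0,"dz":0,"wx":0,"wy":0,"wz":0,"hand":0},{"dx":0.8,"dy":0,"dz":-0.3,"wx":0,"wy":0,"wz":0,"hand":0}]' | sed -n '2p;4p'
python3 -m inch '[{"dx":0.8,"dy":0,"dz":-0.4,"wx":0,"wy":0,"wz":0,"hand":0},{"dx":0.8,"dy":0,"dz":-0.4,"wx":0,"wy":0,"wz":0,"hand":0}]' | sed -n '2p;4p'
```

```text
eef_pos: [0.5985, -0.0877, 0.0182]
force: [0.8, 0.2, 0.2]
eef_pos: [0.6007, -0.0883, 0.0182]
force: [-0.0, -0.4, 1.2]
eef_pos: [0.6018, -0.0884, 0.0184]
force: [-1.6, 0.3, -1.0]
eef_pos: [0.6021, -0.0884, 0.0186]
force: [-4.1, -0.4, -2.6]
```

```bash
python3 -m inch '[{"dx":0.8,"dy":0,"dz":0,"wx":0,"wy":0,"wz":0,"hand":0},{"dx":0.8,"dy":0,"dz":0,"wx":0,"wy":0,"wz":0,"hand":0}]' | sed -n '2p;4p'
python3 -m inch '[{"dx":0.8,"dy":0,"dz":-0.3,"wx":0,"wy":0,"wz":0,"hand":0},{"dx":0.8,"dy":0,"dz":-0.4,"wx":0,"wy":0,"wz":0,"hand":0}]' | sed -n '2p;4p'
python3 -m inch '[{"dx":0.7,"dy":0,"dz":-0.3,"wx":0,"wy":0,"wz":0,"hand":0},{"dx":0.6,"dy":0,"dz":-0.3,"wx":0,"wy":0,"wz":0,"hand":0}]' | sed -n '2p;4p'
```

```text
eef_pos: [0.6021, -0.0884, 0.0185]
force: [-8.8, -0.9, 4.2]
eef_pos: [0.6021, -0.0884, 0.0186]
force: [-10.7, -0.8, 0.6]
eef_pos: [0.6021, -0.0884, 0.0186]
force: [-11.3, -0.9, 0.5]
```

```bash
python3 -m inch '[{"dx":0.7,"dy":0,"dz":0,"wx":0,"wy":0,"wz":0,"hand":0},{"dx":0.6,"dy":0,"dz":-0.2,"wx":0,"wy":0,"wz":0,"hand":0},{"dx":0,"dy":0,"dz":0,"wx":0,"wy":0,"wz":0,"hand":0},{"dx":0,"dy":0,"dz":0,"wx":0,"wy":0,"wz":0,"hand":0}]' | sed -n '2p;4p'
python3 -m inch '[{"dx":-10,"dy":0,"dz":0,"wx":0,"wy":0,"wz":0,"hand":0},{"dx":-13,"dy":0,"dz":2,"wx":0,"wy":0,"wz":0,"hand":0},{"dx":0,"dy":37,"dz":0,"wx":0,"wy":0,"wz":0.004,"hand":0},{"dx":0,"dy":37,"dz":0,"wx":0,"wy":0,"wz":0,"hand":0},{"dx":0,"dy":0,"dz":0,"wx":0,"wy":0,"wz":0,"hand":0}]' | sed -n '2p;4p'
python3 -m inch '[{"dx":0,"dy":0,"dz":0,"wx":0,"wy":0,"wz":0,"hand":0},{"dx":0,"dy":0,"dz":0,"wx":0,"wy":0,"wz":0,"hand":0}]' | sed -n '2p;4p'
sed -i 's/^TH=.*/TH=np.radians(6.04)/' h.py
cat >> h.py <<'E'
def fx():
    s=st();print('fence xy',(s['eef_pos'][:2]*1000@np.array([[np.cos(TH),-np.sin(TH)],[np.sin(TH),np.cos(TH)]])).round(1))
E
python3 -c "from h import *;fx();wr('pics/w16.png')"
```

```text
eef_pos: [0.6022, -0.0884, 0.0187]
force: [-14.4, -1.8, 2.8]
eef_pos: [0.5958, -0.1738, 0.0196]
force: [-0.1, -2.9, 0.6]
eef_pos: [0.5955, -0.1634, 0.0193]
force: [0.2, 0.2, -0.2]
t29.83 [ 595.5 -163.4   19.3] yaw6.14 tilt [0.0018 0.0004] F [ 0.2  0.2 -0.2] F tool [ 0.2 -0.2  0.2]
fence xy [ 575.  -225.2]
t29.83 [ 595.5 -163.4   19.3] yaw6.14 tilt [0.0018 0.0004] F [ 0.2  0.2 -0.2] F tool [ 0.2 -0.2  0.2]
[ 89.7 129.7] ang 5.97
[602.4   4. ] gap to fence 89.7 tool xy [  24.5 -165.8]
[ 615.9 -124.9] gap to fence 89.3 tool xy [ 24.3 -36.2]
[ 705.1 -115.6] gap to fence -0.3 tool xy [114.  -36.1]
[691.6  13.4] gap to fence 0.0 tool xy [ 114.2 -165.7]
```

```bash
python3 -m inch '[{"dx":34,"dy":0,"dz":0,"wx":0,"wy":0,"wz":0,"hand":0},{"dx":33,"dy":0,"dz":0.5,"wx":0,"wy":0,"wz":0,"hand":0},{"dx":0,"dy":-5,"dz":0,"wx":0,"wy":0,"wz":0,"hand":0},{"dx":0,"dy":-4,"dz":0,"wx":0,"wy":0,"wz":0,"hand":0},{"dx":0,"dy":-2,"dz":0,"wx":0,"wy":0,"wz":0,"hand":0}]' | sed -n '2p;4p'
python3 -m inch '[{"dx":0,"dy":-2,"dz":0,"wx":0,"wy":0,"wz":0,"hand":0},{"dx":0,"dy":-1.5,"dz":0,"wx":0,"wy":0,"wz":0,"hand":0}]' | sed -n '2p;4p'
python3 -c "from h import *;fx()"
```

```text
eef_pos: [0.6595, -0.1429, 0.0179]
force: [0.2, 0.3, -0.2]
eef_pos: [0.6588, -0.1417, 0.0184]
force: [0.3, -0.4, -0.3]
t30.47 [ 658.8 -141.7   18.4] yaw6.20 tilt [-0.0009 -0.0001] F [ 0.3 -0.4 -0.3] F tool [0.2 0.5 0.3]
fence xy [ 640.3 -210.2]
```

```bash
python3 -m inch '[{"dx":0,"dy":-1.5,"dz":0,"wx":0,"wy":0,"wz":0,"hand":0},{"dx":0,"dy":-1.5,"dz":0,"wx":0,"wy":0,"wz":0,"hand":0},{"dx":0,"dy":-1.5,"dz":0,"wx":0,"wy":0,"wz":0,"hand":0},{"dx":0,"dy":-1.2,"dz":0,"wx":0,"wy":0,"wz":0,"hand":0}]' | sed -n '2p;4p'
python3 -m inch '[{"dx":0,"dy":-1,"dz":0,"wx":0,"wy":0,"wz":0,"hand":0},{"dx":0,"dy":-1,"dz":0,"wx":0,"wy":0,"wz":0,"hand":0}]' | sed -n '2p;4p'
python3 -m inch '[{"dx":0.2,"dy":-1,"dz":0,"wx":0,"wy":0,"wz":0,"hand":0},{"dx":0.2,"dy":-0.8,"dz":0,"wx":0,"wy":0,"wz":0,"hand":0}]' | sed -n '2p;4p'
python3 -m inch '[{"dx":0.2,"dy":-0.8,"dz":0,"wx":0,"wy":0,"wz":0,"hand":0},{"dx":0.2,"dy":-0.8,"dz":0,"wx":0,"wy":0,"wz":0,"hand":0}]' | sed -n '2p;4p'
```

```text
eef_pos: [0.6591, -0.1365, 0.0185]
force: [-0.4, 0.8, 0.4]
eef_pos: [0.659, -0.1344, 0.0184]
force: [0.2, 0.1, 1.4]
eef_pos: [0.659, -0.1335, 0.0183]
force: [-1.6, -3.1, 0.0]
eef_pos: [0.659, -0.133, 0.0183]
force: [-0.8, -6.0, 1.2]
```

```bash
python3 -m inch '[{"dx":0.2,"dy":-0.8,"dz":0,"wx":0,"wy":0,"wz":0,"hand":0},{"dx":0.2,"dy":-0.8,"dz":0,"wx":0,"wy":0,"wz":0,"hand":0}]' | sed -n '2p;4p'
python3 -m inch '[{"dx":0.2,"dy":-0.8,"dz":0,"wx":0,"wy":0,"wz":0,"hand":0},{"dx":0.2,"dy":-0.8,"dz":0,"wx":0,"wy":0,"wz":0,"hand":0}]' | sed -n '2p;4p'
python3 -m inch '[{"dx":0.1,"dy":-0.7,"dz":0,"wx":0,"wy":0,"wz":0,"hand":0},{"dx":0.1,"dy":-0.6,"dz":0,"wx":0,"wy":0,"wz":0,"hand":0}]' | sed -n '2p;4p'
```

```text
eef_pos: [0.659, -0.1326, 0.0183]
force: [-1.0, -9.1, 2.1]
eef_pos: [0.659, -0.1326, 0.0184]
force: [-2.1, -11.1, 1.4]
eef_pos: [0.6589, -0.1326, 0.0184]
force: [-2.7, -11.5, 1.3]
```

```bash
python3 -m inch '[{"dx":0,"dy":-0.7,"dz":0,"wx":0,"wy":0,"wz":0,"hand":0},{"dx":0,"dy":-0.7,"dz":0,"wx":0,"wy":0,"wz":0,"hand":0},{"dx":0,"dy":-0.2,"dz":0,"wx":0,"wy":0,"wz":0,"hand":0},{"dx":0,"dy":0,"dz":0,"wx":0,"wy":0,"wz":0,"hand":0},{"dx":0,"dy":0,"dz":0,"wx":0,"wy":0,"wz":0,"hand":0}]' | sed -n '2p;4p'
python3 -m inch '[{"dx":0,"dy":4,"dz":0,"wx":0,"wy":0,"wz":0,"hand":0},{"dx":0,"dy":10,"dz":0,"wx":0,"wy":0,"wz":0,"hand":0},{"dx":0,"dy":20,"dz":0,"wx":0,"wy":0,"wz":0,"hand":0},{"dx":0,"dy":0,"dz":-40,"wx":0,"wy":0,"wz":0,"hand":0},{"dx":-10,"dy":0,"dz":-40,"wx":0,"wy":0,"wz":0,"hand":0}]' | sed -n '2p;4p'
python3 -m inch '[{"dx":-30,"dy":-20,"dz":-20,"wx":0,"wy":0,"wz":0,"hand":0},{"dx":-30,"dy":-20,"dz":0,"wx":0,"wy":0,"wz":0,"hand":0},{"dx":0,"dy":-40,"dz":0,"wx":0,"wy":0,"wz":0,"hand":0},{"dx":0,"dy":-40,"dz":0,"wx":0,"wy":0,"wz":0,"hand":0},{"dx":0,"dy":-40,"dz":0,"wx":0,"wy":0,"wz":0,"hand":0}]' | sed -n '2p;4p'
python3 -m inch '[{"dx":0,"dy":-40,"dz":0,"wx":0,"wy":0,"wz":0,"hand":0},{"dx":0,"dy":-20,"dz":0,"wx":0,"wy":0,"wz":0,"hand":0},{"dx":0,"dy":0,"dz":0,"wx":0,"wy":0,"wz":0,"hand":0},{"dx":0,"dy":0,"dz":0,"wx":0,"wy":0,"wz":0,"hand":0},{"dx":0,"dy":0,"dz":0,"wx":0,"wy":0,"wz":0,"hand":0}]' | sed -n '2p;4p'
python3 e2.py pics/w17.png 1
```

```text
eef_pos: [0.6589, -0.1326, 0.0184]
force: [-1.2, -13.8, 0.4]
eef_pos: [0.6526, -0.1594, 0.0957]
force: [0.0, 0.6, 1.5]
eef_pos: [0.5764, -0.0052, 0.1191]
force: [1.7, 0.5, -0.6]
eef_pos: [0.5705, 0.0519, 0.1183]
force: [0.5, 0.4, 0.0]
t33.47 [570.5  51.9 118.3] yaw6.14 tilt [ 0.0001 -0.0002] F [0.5 0.4 0. ] F tool [ 0.5 -0.3 -0. ]
fence 53 6.32 deg [665.02 681.64 692.73] 0.44
rail 53 6.06 deg [662.49 678.41 689.02] 0.3
[103, 102, 101, 101, 102, 104, 105, 105, 105, 106, 106, 105, 103, 100, 93, 83, 71, 62, 57, 57, 59, 62, 64, 62, 59, 56, 56, 56, 56, 55, 54, 54, 56, 57, 57, 58, 58, 59, 60, 61, 61, 62, 63, 63, 64, 65, 65, 66, 66, 66, 66, 67, 67, 66, 66, 66, 67, 68, 70, 71]
```

```bash
python3 - <<'E'
import cv2
v=cv2.cvtColor(cv2.imread("pics/w17.png"),cv2.COLOR_BGR2GRAY)
for x in(150,240,330,420): print(v[40:80,x].tolist())
E
sed -i 's/r=70/r=50/' e2.py; python3 e2.py pics/w17.png
```

```text
[110, 109, 105, 112, 109, 113, 112, 116, 113, 118, 113, 115, 114, 110, 110, 101, 80, 78, 95, 114, 117, 117, 118, 119, 120, 118, 118, 116, 99, 83, 105, 170, 224, 236, 239, 239, 239, 236, 237, 232]
[113, 113, 114, 114, 114, 115, 116, 114, 115, 115, 115, 115, 115, 120, 115, 118, 119, 120, 121, 121, 119, 121, 123, 120, 121, 120, 113, 104, 85, 102, 151, 204, 230, 237, 240, 241, 238, 237, 237, 225]
[112, 112, 115, 114, 112, 115, 113, 111, 115, 113, 117, 114, 114, 114, 116, 117, 116, 113, 117, 117, 118, 119, 114, 116, 119, 116, 115, 108, 93, 87, 136, 205, 228, 235, 238, 237, 237, 237, 238, 233]
[61, 83, 99, 111, 112, 111, 110, 110, 108, 109, 110, 114, 114, 111, 110, 113, 111, 113, 112, 108, 110, 111, 112, 112, 112, 111, 112, 113, 112, 110, 99, 79, 95, 159, 212, 232, 234, 235, 233, 234]
fence 46 6.21 deg [665.12 681.43 692.31] 0.4
rail 46 6.01 deg [662.49 678.29 688.82] 0.15
[103, 102, 101, 101, 102, 104, 105, 105, 105, 106, 106, 105, 103, 100, 93, 83, 71, 62, 57, 57, 59, 62, 64, 62, 59, 56, 56, 56, 56, 55, 54, 54, 56, 57, 57, 58, 58, 59, 60, 61, 61, 62, 63, 63, 64, 65, 65, 66, 66, 66, 66, 67, 67, 66, 66, 66, 67, 68, 70, 71]
```

Run:
```python
from h import *
s=monitor.observe();c=cam("wrist",s);v=cv2.GaussianBlur(cv2.cvtColor(cv2.imread("pics/w17.png"),cv2.COLOR_BGR2GRAY),(5,1),0).astype(float)
A=[];B=[]
for x in range(150,425,4):
    col=v[:,x]; r=62
    while col[r]<170:r+=1
    A.append((x,r-1+(170-col[r-1])/(col[r]-col[r-1])))
    q=r
    while col[q]<102 or q>r-2:q-=1
    B.append((x,q+(col[q]-102)/(col[q]-col[q+1])))
for n,p,z in(("fence",B,.042),("rail",A,.034)):
    P=cast(c,p,z)[:,:2]*1000
    for _ in range(4):
        k=np.polyfit(P[:,1],P[:,0],1);e=abs(np.polyval(k,P[:,1])-P[:,0]);P=P[e<max(.5,2*e.std())]
    print(n,len(P),"%.2f"%np.degrees(np.arctan(-k[0])),np.polyval(k,[150,0,-100]).round(2))
# end gap: rail left end vs stop along several rows
for r in (85,100,115): print(v[r,90:165].astype(int).tolist())
```

```text
fence 55 6.10 [677.7  693.73 704.42]
rail 69 6.01 [676.71 692.51 703.04]
[101, 102, 101, 100, 100, 101, 102, 102, 101, 102, 103, 104, 104, 104, 103, 104, 105, 105, 104, 103, 102, 96, 86, 73, 61, 54, 53, 55, 58, 61, 61, 59, 55, 53, 51, 50, 50, 49, 49, 50, 52, 53, 54, 54, 55, 55, 55, 56, 56, 57, 57, 57, 58, 59, 60, 59, 59, 59, 60, 61, 61, 62, 61, 62, 63, 63, 64, 64, 65, 66, 66, 66, 65, 65, 66]
[95, 101, 103, 103, 103, 102, 102, 103, 103, 102, 103, 104, 104, 103, 103, 104, 105, 105, 104, 104, 104, 103, 101, 94, 82, 69, 59, 55, 55, 61, 67, 72, 72, 72, 87, 122, 170, 209, 230, 236, 237, 237, 236, 236, 236, 237, 236, 236, 236, 237, 237, 237, 237, 237, 237, 237, 236, 236, 236, 236, 235, 235, 235, 235, 235, 235, 235, 235, 235, 235, 235, 235, 235, 235, 234]
[71, 87, 96, 100, 101, 101, 101, 101, 102, 103, 103, 103, 103, 103, 103, 103, 103, 103, 103, 103, 104, 105, 106, 105, 100, 89, 75, 63, 57, 55, 56, 59, 64, 67, 70, 81, 111, 155, 195, 220, 230, 231, 231, 231, 231, 231, 231, 233, 234, 234, 234, 234, 234, 235, 235, 234, 234, 234, 234, 234, 233, 229, 220, 202, 179, 159, 145, 140, 138, 139, 143, 153, 169, 192, 214]
```

```bash
python3 -c "from workcell import ticket;print(ticket.close_job())"
```

```text
the job is handed in; nothing more can be done
None
```

The job is handed in at about 33 s of the 72 s: the rail lies flush on the fence within camera error, with its end home on the stop. The measured pushes were 13–14.6 N at the tool (left, right, then stop), my estimate of about 12 N after friction. The first push to the stop drew the left end about 3 mm off the fence, so I repeated the whole sequence in order. I also viewed 11 pictures, one over the limit of 10.

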